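# Unload the ultrasonic bath

## Robot

A 6-joint arm with a two-finger parallel gripper is mounted at the origin on a cart in front of the work surface, level with it; the furniture and walls round the work are solid. World frame = base frame: x ahead of the robot, y to its left, z up, the work surface at z = 0. Lengths are in mm, angles in rad, forces in N, time in s.
With the tool pointing down it reaches from about 350 to 775 mm from the base axis. Payload 7.3 kg.
Tool frame: the origin (TCP) lies at the very end of the fingers, on their centre line; the grasp point (between the pads) lies 19 mm behind it; z points along the fingers, y is the line along which they close (so a half turn about z gives the same grasp; the last joint's range is limited). The gripper opens to 92 mm and grips with 3 to 60 N. Pads are 19 mm wide; open, the fingers measure 130 mm over their backs; the gripper's body (75 mm by 190 mm) begins 47 mm behind the grasp point.
Start: joints at [1.176, 0.342, 1.524, -0, 1.275, -0.146], TCP at [129.26, 508.858, 226.741] pointing down, gripper open.
Joint ranges: [-2.53, 2.53], [-0.77, 2.02], [0.04, 2.7], [-1, 4.14], [0.28, 2.66], [-3.11, 3.11]. Speed limits (rad/s): [2.57, 2.57, 3.14, 3.14, 3.14, 3.14].

## Interface

Orientations are given as [roll, pitch, yaw] about the fixed x, y, z axes, in that order (R = Rz(yaw) Ry(pitch) Rx(roll)).
In Python, from plant import * gives the robot as it stands.
- The arm moves only by the tool arm_command, never from a script. Its arguments are lists of equal length, an entry for each row: "gripper": the finger opening in mm, from 0 to 91.8; "dp": the shift along the tool's x, y, z in units of 25 mm (1.0 is 25 mm), a list of three; "twist": the turn about the tool's z in units of 5 degrees (1.0 is 5 degrees). A call has exactly 5 rows; each row shifts and turns the commanded pose from where the row before left it, along the tool's axes as they then stand; what a row does not reach is not made up. A row lasts 1/8 s, in which the tool goes at most 62.5 mm and 10.7 degrees, less where a joint would pass 70% of its speed; a pose out of reach is approached as far as the arm can. A call is refused whole if a number of a shift passes 1 or a number of a turn 1, either way. A call with a gripper value outside its range is refused whole. The fingers move at their own pace and stop on an object; the grip force is fixed at half the most. Time passes only in rows, so rows that do not move let the fingers close, or fill a call up. It gives the time, the measured TCP pose, the force, the opening and the grip force at its end, in the units of the state.
- get_obs(): the state, without advancing time (a new reading comes with each control period).
- capture(name): name is "scene" or "top" or "wrist"; returns the picture (400x640x3 uint8, red, green, blue); there is no depth.
- get_calibration(name): a dict with "mtx" (3x3 intrinsics, pixels), "position" and "attitude" of the camera in the world; the wrist camera has in their place "mount" (4x4, takes a point from camera to tool coordinates, whose origin is the TCP and whose axes are the flange's). Camera axes: x right, y down, z forward; pixel columns grow to the right and rows downward; lengths in mm; the calibration is good to about 2 mm. A picture is of the moment at which its call begins: read the wrist's pose just before it. get_calibration takes no time and is no camera call.
- close_job(): hands the job in; it is judged then, once.
The state is a dict: "time": time; "joint_positions": joint angles; "dq": joint speeds; "tau": joint torques, N m; "tool_pos": TCP position; "tcp_rot": TCP orientation; "contact_force": force on the tool from outside, world axes, zero at the start; "moment": the same for the moment, N m; "grip_width": finger opening in mm; "finger_force": force on a finger pad.
Only numpy, scipy, OpenCV 4.12 (cv2) and the standard library are available. Lean on these libraries where they do the work, as an engineer would, in place of code of your own. Each camera call takes 0.05 s, during which the arm holds its last target. There are 200 camera calls.

## Task

The cleaning run is over. Switch the ultrasonic bath off by turning its selector until it clicks over to the white mark; only then draw every mixer paddle out of the slotted guard, turning each so that its blade passes through its slot, and hang it upright by its collar in its own notch of the drying stand. When the bath is empty, put its lid back on so that it sits flush in the rim, and leave the other things on the bench alone.

Things in the scene. Friction and masses are not known exactly. Their poses are not given: they have to be found in the camera images.
- selector (a joint): On/off selector of the bath, rad, growing counter-clockwise seen from above: 0 = on (pointer at the red mark), 1.05 = off (white mark), with a stop at each. A sprung detent holds it at either mark: it resists with up to about 0.15 N m, clicks over half-way (0.53) and snaps on to the other mark; let go short of half-way it springs back.
- selector_grip (a point): Centre of the selector's black finger bar, on its vertical turning axis, 129 mm over the worktop. Bar 36 mm long (along this point's x, turning with the knob; white pointer line at the -x end), 10 mm thick (y), its top 15 mm over this point, on a disc 38 mm wide whose top is 22 mm under this point. The control deck is 29 mm under this point.
- ultrasonic_bath: White ultrasonic bath, fixed, 176 (x) x 198 (y) x 100 mm, origin on the worktop under its centre. Its selector is on the deck at the -y end. The tank is closed by a fixed steel guard plate, 5 mm thick, top 100 mm up, with four slots, two by two. A paddle rests by its collar on the guard, spigot in the slot's middle, blade in the tank below turned across the slot, so it cannot come out.
- slot_1 (a point): Middle of a guard slot (bath x, y = -33, -4 mm), at the guard's upper face. Slot 46 mm long along this point's x axis (the bath's x), 10 mm wide, with a 15 mm square widening in the middle for a paddle's spigot.
- slot_2 (a point): Middle of a guard slot (bath x, y = +33, -4 mm), at the guard's upper face. Size and axes as slot_1.
- slot_3 (a point): Middle of a guard slot (bath x, y = -33, +54 mm), at the guard's upper face. Size and axes as slot_1.
- slot_4 (a point): Middle of a guard slot (bath x, y = +33, +54 mm), at the guard's upper face. Size and axes as slot_1.
- tank_rim (a point): Centre of the tank's opening at the level of the top of its steel rim, 106 mm over the worktop (6 mm over the guard plate). Inside the rim the opening is 140 (x) x 124 (y) mm; the rim is 12 mm wide. Axes as the bath's.
- drying_stand: Steel drying stand, fixed: comb plate 192 mm wide (y), 6 mm thick, top 130 mm over the worktop, on two 12 mm posts at the back (x = 40, y = +-80 mm) over a drip tray 125 x 200 x 14 mm. Origin on the worktop under the tray's centre. Four notches 18 mm wide, open to the front (-x), run from x = -45 to +11 mm. Every tine has a lip at its front edge, 4 mm thick and 4 mm higher than the plate.
- notch_1 (a point): Point in drying-stand notch 1 (stand x = -14, y = -75 mm) at the comb plate's upper face: a good place for a hung paddle's axis. Axes as the stand's; the notch opens to -x, its front end 31 mm from here. A hung paddle's shaft and spigot stand in the notch, its collar lies on the tines behind the lip.
- notch_2 (a point): Point in drying-stand notch 2 (stand x = -14, y = -25 mm) at the comb plate's upper face: a good place for a hung paddle's axis. Axes as the stand's; the notch opens to -x, its front end 31 mm from here. A hung paddle's shaft and spigot stand in the notch, its collar lies on the tines behind the lip.
- notch_3 (a point): Point in drying-stand notch 3 (stand x = -14, y = 25 mm) at the comb plate's upper face: a good place for a hung paddle's axis. Axes as the stand's; the notch opens to -x, its front end 31 mm from here. A hung paddle's shaft and spigot stand in the notch, its collar lies on the tines behind the lip.
- notch_4 (a point): Point in drying-stand notch 4 (stand x = -14, y = 75 mm) at the comb plate's upper face: a good place for a hung paddle's axis. Axes as the stand's; the notch opens to -x, its front end 31 mm from here. A hung paddle's shaft and spigot stand in the notch, its collar lies on the tines behind the lip.
- paddle_1_handle (a point): Centre of the flat handle of mixer paddle 1 (may be absent: None; all are alike), steel, 90 g, z up the shaft. Handle 26 (x) x 8 (y) x 41 mm, parallel to the blade; crown on it 28 x 13 mm, top 24 mm over this point. Below this point: blue collar 26 mm wide, underside at 27 mm; spigot 12 mm wide to 34; shaft 8 mm wide; blade 36 (x) x 5 (y) mm from 79 to 99. Half a turn about z changes nothing.
- paddle_2_handle (a point): Centre of the flat handle of mixer paddle 2 (may be absent: None; all are alike), steel, 90 g, z up the shaft. Handle 26 (x) x 8 (y) x 41 mm, parallel to the blade; crown on it 28 x 13 mm, top 24 mm over this point. Below this point: blue collar 26 mm wide, underside at 27 mm; spigot 12 mm wide to 34; shaft 8 mm wide; blade 36 (x) x 5 (y) mm from 79 to 99. Half a turn about z changes nothing.
- paddle_3_handle (a point): Centre of the flat handle of mixer paddle 3 (may be absent: None; all are alike), steel, 90 g, z up the shaft. Handle 26 (x) x 8 (y) x 41 mm, parallel to the blade; crown on it 28 x 13 mm, top 24 mm over this point. Below this point: blue collar 26 mm wide, underside at 27 mm; spigot 12 mm wide to 34; shaft 8 mm wide; blade 36 (x) x 5 (y) mm from 79 to 99. Half a turn about z changes nothing.
- paddle_4_handle (a point): Centre of the flat handle of mixer paddle 4 (may be absent: None; all are alike), steel, 90 g, z up the shaft. Handle 26 (x) x 8 (y) x 41 mm, parallel to the blade; crown on it 28 x 13 mm, top 24 mm over this point. Below this point: blue collar 26 mm wide, underside at 27 mm; spigot 12 mm wide to 34; shaft 8 mm wide; blade 36 (x) x 5 (y) mm from 79 to 99. Half a turn about z changes nothing.
- lid_handle (a point): Centre of the black bar handle of the bath's lid: bar 12 mm thick, 80 mm long along y, 26 mm over the plate. Lid loose, 0.3 kg: steel plate 156 (x) x 140 (y) x 4 mm, under it a grey plug 132 x 116 x 6 mm that drops inside the tank's rim with 4 mm to spare all round. It starts plug down on the worktop, this point 36 mm up. Half a turn about z changes nothing.
- lid_edge (a point): Centre of the underside of the lid's plate (30 mm under lid_handle); it comes to the level of the rim's top when the lid is on. Axes as the lid's.
- bench_timer: White bench timer 64 x 72 x 20 mm lying near the front edge, a bystander; origin under its centre.
- tape_roll: Roll of yellow label tape 76 mm wide, 19 mm tall lying flat, a bystander; origin under its centre.
- amber_bottle: Amber bottle 60 mm wide, 121 mm tall, blue cap, a bystander; origin under its centre.

How it is judged (in metres and radians):
On the way, in this order (a step that is already met when the one before it is completed fails the run):
1. the bath is switched off (the selector has clicked over) with the paddles still in it (value of joint selector above 0.9 rad), for 0.3 s.
2. every paddle is out of the bath and hangs upright by its collar in the drying stand (x of paddle_1_handle in the frame of drying_stand between -0.034 and 0.006 m and y of paddle_1_handle in the frame of drying_stand between -0.09 and 0.09 m and z of paddle_1_handle in the frame of drying_stand between 0.153 and 0.162 m and angle between each of paddle_1_handle, paddle_2_handle, paddle_3_handle, paddle_4_handle's own z axis and vertical below 0.12 rad and x of paddle_2_handle in the frame of drying_stand between -0.034 and 0.006 m and y of paddle_2_handle in the frame of drying_stand between -0.09 and 0.09 m and z of paddle_2_handle in the frame of drying_stand between 0.153 and 0.162 m and x of paddle_3_handle in the frame of drying_stand between -0.034 and 0.006 m and y of paddle_3_handle in the frame of drying_stand between -0.09 and 0.09 m and z of paddle_3_handle in the frame of drying_stand between 0.153 and 0.162 m and x of paddle_4_handle in the frame of drying_stand between -0.034 and 0.006 m and y of paddle_4_handle in the frame of drying_stand between -0.09 and 0.09 m and z of paddle_4_handle in the frame of drying_stand between 0.153 and 0.162 m), for 0.3 s.
At the end, for the whole second after the job is handed in: Selector at off (over 0.9 rad). Every paddle hangs in a notch: handle centre 153 to 162 mm high, 34 mm before to 6 mm behind the stand's centre, upright within 0.12 rad. Lid on the rim: within 3 mm in height, 6 mm along x and y, level within 0.03, square within 0.08 rad (all of step 2 and value of joint selector above 0.9 rad and x of lid_edge in the frame of tank_rim between -0.006 and 0.006 m and y of lid_edge in the frame of tank_rim between -0.006 and 0.006 m and z of lid_edge in the frame of tank_rim between -0.003 and 0.003 m and angle between lid_edge's own z axis and vertical below 0.03 rad and angle between the y axis of lid_edge and the y axis of tank_rim, either way round below 0.08 rad); the robot touches nothing.
It fails at once if a paddle is lifted out of the guard while the bath is still switched on (value of joint selector below 0.5 rad and z of any of paddle_1_handle, paddle_2_handle, paddle_3_handle, paddle_4_handle in the frame of ultrasonic_bath above 0.18 m).
It fails at once if a bystander (timer, tape roll or amber bottle) is pushed more than 3 cm or tipped over (distance of any of bench_timer, tape_roll, amber_bottle from where it was at the start of the episode above 0.03 m or angle between any of bench_timer, tape_roll, amber_bottle's own z axis and vertical above 0.5 rad).
Of paddle_1, paddle_2, paddle_3, paddle_4 only 3 to 4 are there at a start; the rules pass over those that are not, and their reading is None.
At some moment in a run one of bath_lid may be knocked a few centimetres aside while the robot is not near it.
Once in a run the grip may slacken for a moment while it holds something.
It also fails if it takes over 208 s, if anything falls off the work surface, if the arm or the gripper's body presses on something with over 40 N, if the wrist force passes 120 N, or if a joint passes its speed limit or range.

## Working session

There is one attempt and no reset: what is moved stays moved. The work goes in short steps, Python scripts to look and compute and a tool call to move; the robot and the scene stay as the last step left them, time stands still between calls to the robot, and variables do not carry over. Pictures are saved under pics/ and viewed, at most 14 in all, crops included, and the job is handed in when it is done.

Besides the shell and the picture viewer there is one more tool, called after "Request:" as name(argument=value, ...) on one line, values as JSON. arm_command: Moves the arm, as the interface text tells. Its arguments: {"type":"object","properties":{"gripper":{"type":"array"},"dp":{"type":"array"},"twist":{"type":"array"}},"required":["gripper","dp","twist"]}

```bash
mkdir -p pics; ls; python3 - <<'E'
from plant import *
import cv2
o=get_obs(); print(o)
for n in ("scene","top","wrist"):
    print(n,get_calibration(n))
for n in ("scene","top"):
    cv2.imwrite(f"pics/{n}0.png",cv2.cvtColor(capture(n),cv2.COLOR_RGB2BGR))
E
```

```text
pics
{'time': 0.0, 'joint_positions': array([ 1.17600785e+00,  3.42724432e-01,  1.52499789e+00,  3.27987175e-05,
        1.27538977e+00, -1.46015344e-01]), 'dq': array([ 0.00106963, -0.00151153,  0.00027652, -0.00186145,  0.00073513,
        0.0012967 ]), 'tau': array([ 1.20613977e-04, -4.31247103e+01, -2.44214165e+01,  7.18348590e-02,
        5.60313673e-02, -1.62946899e-04]), 'tool_pos': array([129.08605129, 508.47604305, 226.05074892]), 'tcp_rot': array([-3.14009395e+00, -2.52103066e-04,  2.89280976e+00]), 'contact_force': array([-0.63602532,  0.75880265, -0.7788841 ]), 'moment': array([ 0.0614451 ,  0.05167524, -0.01679828]), 'finger_force': 0.0, 'grip_width': 91.39013937010205}
scene {'mtx': array([[442.86170877,   0.        , 318.42269799],
       [  0.        , 442.86170877, 201.46045272],
       [  0.        ,   0.        ,   1.        ]]), 'position': array([-353.34189131, -916.63277168, 1365.31086357]), 'attitude': array([-2.35484174, -0.01606098, -0.74008305])}
top {'mtx': array([[433.84856937,   0.        , 313.4757018 ],
       [  0.        , 433.84856937, 195.20399182],
       [  0.        ,   0.        ,   1.        ]]), 'position': array([ 220.03863134,   30.75292076, 1454.89761468]), 'attitude': array([-2.92279956e+00, -1.94600663e-03, -1.60994439e+00])}
wrist {'mtx': array([[337.56585854,   0.        , 319.12776151],
       [  0.        , 337.56585854, 202.24815338],
       [  0.        ,   0.        ,   1.        ]]), 'mount': array([[ 5.77135384e-04, -9.69636829e-01, -2.44548741e-01,
         6.53767069e+01],
       [ 9.99999369e-01,  7.95226833e-04, -7.93077912e-04,
         8.45925111e-02],
       [ 9.63469272e-04, -2.44548129e-01,  9.69636676e-01,
        -1.58321436e+02],
       [ 0.00000000e+00,  0.00000000e+00,  0.00000000e+00,
         1.00000000e+00]])}
```

View pics/top0.png

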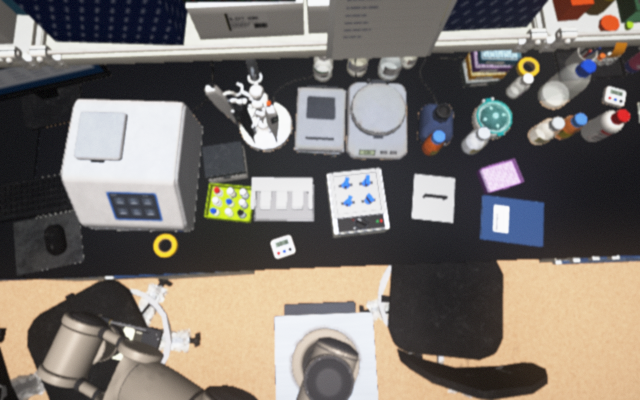

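View pics/scene0.png

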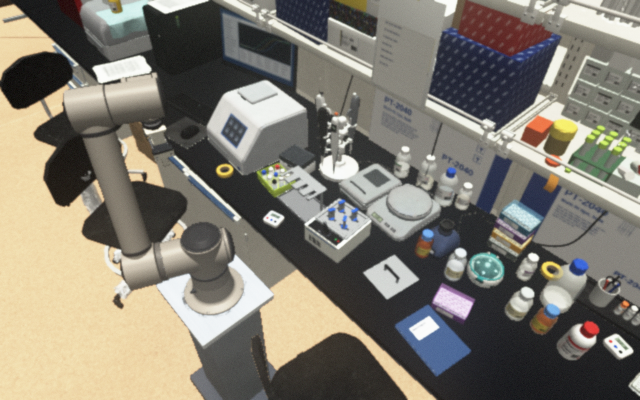

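```bash
cat > h.py <<'E'
from plant import *
import numpy as np, cv2
from scipy.spatial.transform import Rotation as R
def cam(n,o=None):
    c=get_calibration(n); K=c["mtx"]
    if n=="wrist":
        o=o or get_obs(); T=np.eye(4); T[:3,:3]=R.from_euler("xyz",o["tcp_rot"]).as_matrix(); T[:3,3]=o["tool_pos"]
        T=T@c["mount"]; return K,T[:3,:3],T[:3,3]
    return K,R.from_euler("xyz",c["attitude"]).as_matrix(),c["position"]
def px2w(C,uv,z):
    K,Rm,p=C; uv=np.atleast_2d(np.array(uv,float)); d=np.c_[uv,np.ones(len(uv))]@np.linalg.inv(K).T@Rm.T
    return p+d*((z-p[2])/d[:,2])[:,None]
def w2px(C,P):
    K,Rm,p=C; q=(np.atleast_2d(P)-p)@Rm@K.T; return q[:,:2]/q[:,2:]
def shot(n,name,crop=None,s=1):
    o=get_obs(); im=cv2.cvtColor(capture(n),cv2.COLOR_RGB2BGR); cv2.imwrite(f"pics/{name}_raw.png",im)
    np.save(f"pics/{name}.npy",np.r_[o["tool_pos"],o["tcp_rot"]])
    if crop: im=im[crop[1]:crop[3],crop[0]:crop[2]]
    cv2.imwrite(f"pics/{name}.png",cv2.resize(im,None,fx=s,fy=s,interpolation=cv2.INTER_CUBIC)); return im
def wcam(name):
    v=np.load(f"pics/{name}.npy"); return cam("wrist",dict(tool_pos=v[:3],tcp_rot=v[3:]))
def go(target,yaw=None,o=None):
    """shift to target in tool axes (units of 25mm), twist in 5deg units; tool down"""
    o=o or get_obs(); Rt=R.from_euler("xyz",o["tcp_rot"]).as_matrix()
    d=Rt.T@(np.array(target)-o["tool_pos"])/25
    y=np.arctan2(Rt[1,0],Rt[0,0]); tw=None
    if yaw is not None:
        dy=(yaw-y+np.pi)%(2*np.pi)-np.pi; tw=-np.degrees(dy)/5
    return d.round(2),tw and round(tw,2),round(y,3)
E
python3 - <<'E'
from h import *
im=cv2.imread("pics/top0.png")[150:270,235:475]
cv2.imwrite("pics/c1.png",cv2.resize(im,None,fx=3.3,fy=3.3,interpolation=cv2.INTER_CUBIC))
C=cam("top")
for n,uv,z in [("bath",[[358,202]],100),("stand",[[283,198]],130),("lid",[[433,197]],36),("timer",[[283,246]],20)]: print(n,px2w(C,uv,z))
E
```

```text
bath [[ 493.29133261 -124.67651655  100.        ]]
stand [[509.05153677 112.1165783  130.        ]]
lid [[ 513.53363286 -384.11561256   36.        ]]
timer [[370.95418337 122.74729542  20.        ]]
```

View pics/c1.png

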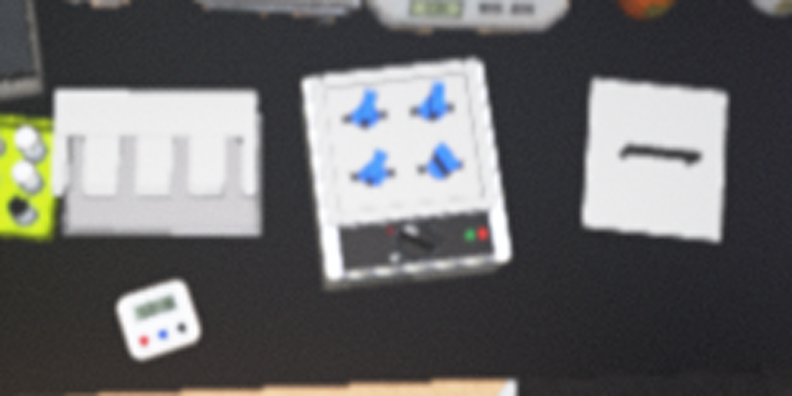

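Request:
arm_command(gripper=[60, 60, 60, 60, 60], dp=[[-0.8, -0.67, -0.3], [-0.8, -0.67, -0.3], [-0.8, -0.67, -0.3], [-0.8, -0.67, -0.3], [-0.8, -0.67, -0.3]], twist=[0, 0, 0, 0, 0])

```text
time: 0.72
tool_pos: [205.8, 402.2, 264.2]
tcp_rot: [-3.141, -0.0, 2.893]
contact_force: [-0.5, 1.0, -0.3]
grip_width: 59.7
finger_force: 0.0
```

Request:
arm_command(gripper=[60, 60, 60, 60, 60], dp=[[-0.8, -0.67, -0.3], [-0.8, -0.67, -0.3], [-0.8, -0.67, -0.3], [-0.76, -0.97, -0.2], [-0.76, -0.97, -0.2]], twist=[0, 0, 0, 0, 0])

```text
time: 1.35
tool_pos: [276.4, 282.2, 296.6]
tcp_rot: [-3.141, -0.0, 2.893]
contact_force: [0.2, -0.2, -0.4]
grip_width: 60.1
finger_force: 0.0
```

Request:
arm_command(gripper=[60, 60, 60, 60, 60], dp=[[-0.76, -0.97, -0.2], [-0.76, -0.97, -0.2], [-0.76, -0.97, -0.2], [-0.76, -0.97, -0.2], [-0.76, -0.97, -0.2]], twist=[0, 0, 0, 0, 0])

```text
time: 1.98
tool_pos: [338.5, 141.3, 321.7]
tcp_rot: [-3.142, -0.0, 2.893]
contact_force: [-0.2, 1.0, 0.1]
grip_width: 59.7
finger_force: 0.0
```

Request:
arm_command(gripper=[60, 60, 60, 60, 60], dp=[[-0.76, -0.97, 0], [-0.76, -0.97, 0], [-0.76, -0.97, 0], [-0.76, -0.97, 0], [-0.76, -0.97, 0]], twist=[0, 0, 0, 0, 0])

```text
time: 2.6
tool_pos: [400.8, 0.4, 321.4]
tcp_rot: [3.141, -0.001, 2.893]
contact_force: [-0.6, 0.6, -0.5]
grip_width: 60.0
finger_force: 0.0
```

```bash
python3 - <<'E'
from h import *
shot("wrist","w1",None,1.25); o=get_obs(); print(o["time"],o["tool_pos"],o["tcp_rot"])
E
```

```text
2.65 [402.14551844  -2.17862313 321.23148273] [-3.13973637e+00  3.67109234e-04  2.89138146e+00]
```

View pics/w1.png

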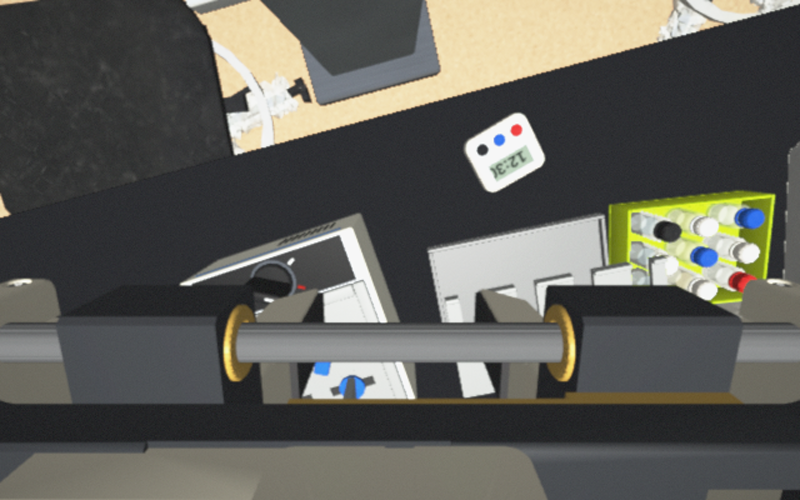

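Request:
arm_command(gripper=[60, 60, 60, 60, 60], dp=[[0, 0, -0.16], [0, 0, -0.16], [0, 0, -0.16], [0, 0, -0.16], [0, 0, -0.16]], twist=[1, 1, 1, 1, 1])

```text
time: 3.28
tool_pos: [400.4, 1.6, 341.5]
tcp_rot: [-3.141, -0.001, 2.454]
contact_force: [0.3, 0.2, 0.1]
grip_width: 60.2
finger_force: 0.0
```

Request:
arm_command(gripper=[60, 60, 60, 60, 60], dp=[[0, 0, -0.16], [0, 0, -0.16], [0, 0, -0.16], [0, 0, -0.16], [0, 0, -0.16]], twist=[1, 1, 1, 1, 1])

```text
time: 3.9
tool_pos: [400.4, 1.6, 361.5]
tcp_rot: [-3.141, -0.001, 2.017]
contact_force: [-0.2, 0.0, 0.6]
grip_width: 59.9
finger_force: 0.0
```

Request:
arm_command(gripper=[60, 60, 60, 60, 60], dp=[[0, 0, -0.16], [0, 0, -0.16], [0, 0, -0.16], [0, 0, -0.16], [0, 0, -0.16]], twist=[1, 1, 1, 1, 1])

```text
time: 4.53
tool_pos: [400.4, 1.6, 381.5]
tcp_rot: [-3.141, -0.0, 1.581]
contact_force: [0.1, -0.1, 0.4]
grip_width: 59.6
finger_force: 0.0
```

Request:
arm_command(gripper=[60, 60, 60, 60, 60], dp=[[0.3, 0.8, 0], [0.3, 0.8, 0], [0.3, 0.8, 0], [0.3, 0.8, 0], [0, 0, 0]], twist=[0, 0, 0, 0, 0])

```text
time: 5.15
tool_pos: [480.7, 32.8, 380.7]
tcp_rot: [-3.14, -0.0, 1.585]
contact_force: [-1.0, -0.0, -0.8]
grip_width: 60.0
finger_force: 0.0
```

```bash
python3 - <<'E'
from h import *
shot("wrist","w2",(100,0,560,240),1.7); o=get_obs(); print(o["time"],o["tool_pos"],o["tcp_rot"])
E
```

```text
5.2 [480.0204204   32.57311725 381.04015942] [-3.13982624e+00 -1.04588739e-04  1.58438201e+00]
```

View pics/w2.png

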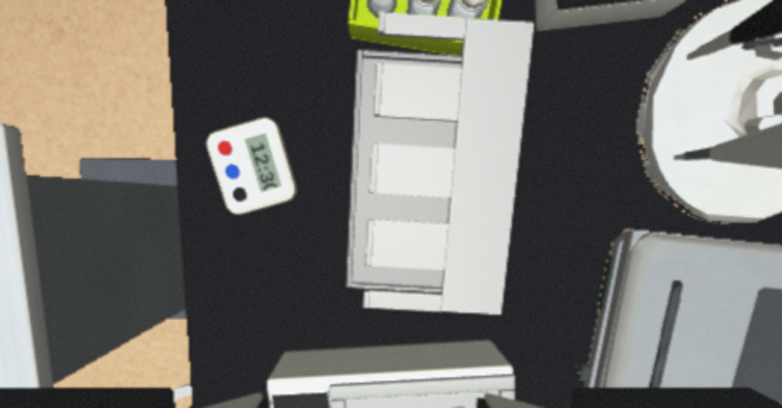

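```bash
python3 - <<'E'
from h import *
C=wcam("w2"); f=lambda p: np.array(p,float)/1.7+[100,0]
P=px2w(C,f([(533,22),(501,314),(462,52),(456,133),(450,208),(443,284),(380,65),(369,265),(368,220),(376,113)]),130)
print(P.round(1)); d=P[0]-P[1]; print(np.linalg.norm(d),np.degrees(np.arctan2(d[1],d[0])))
print(np.diff(P[2:6],axis=0))
T=cam("top")
# top-camera check
g=lambda p: np.array(p,float)/3.3+[235,150]
Q=px2w(T,g([(54,91),(258,91)]),130);print(Q)
E
```

```text
[[580.9 210.  130. ]
 [573.6  18.5 130. ]
 [536.1 191.7 130. ]
 [534.7 141.9 130. ]
 [533.   92.8 130. ]
 [530.5  39.8 130. ]
 [482.9 183.2 130. ]
 [477.4  52.6 130. ]
 [476.3  83.8 130. ]
 [480.7 153.7 130. ]]
191.6110013448025 87.80814707400296
[[ -1.41245554 -49.81812473   0.        ]
 [ -1.700772   -49.1235228    0.        ]
 [ -2.49381883 -53.01473406   0.        ]]
[[578.8444472  210.29683886 130.        ]
 [571.30929725  15.3425679  130.        ]]
```

Request:
arm_command(gripper=[40, 40, 40, 40, 40], dp=[[-1, 0, 0.1], [-1, 0, 0.1], [-1, 0, 0.1], [-1, 0, 0.1], [-1, 0, 0.1]], twist=[0, 0, 0, 0, 0])

```text
time: 5.82
tool_pos: [480.9, -93.4, 369.4]
tcp_rot: [3.142, 0.0, 1.583]
contact_force: [1.1, -0.2, 0.1]
grip_width: 40.1
finger_force: 0.0
```

Request:
arm_command(gripper=[40, 40, 40, 40, 40], dp=[[-1, 0, 0.1], [-1, 0, 0.1], [-1, 0, 0.1], [-1, 0, 0], [0, 0, 0]], twist=[0, 0, 0, 0, 0])

```text
time: 6.45
tool_pos: [482.2, -193.7, 361.5]
tcp_rot: [-3.141, -0.0, 1.581]
contact_force: [-0.1, -1.3, 0.6]
grip_width: 39.8
finger_force: 0.0
```

```bash
python3 - <<'E'
from h import *
shot("wrist","w3",(200,0,480,235),2.5); o=get_obs(); print(o["time"],o["tool_pos"],o["tcp_rot"])
E
```

```text
6.5 [ 482.41388764 -192.7130942   361.70023471] [-3.14122754e+00 -5.72318399e-04  1.58218112e+00]
```

View pics/w3.png

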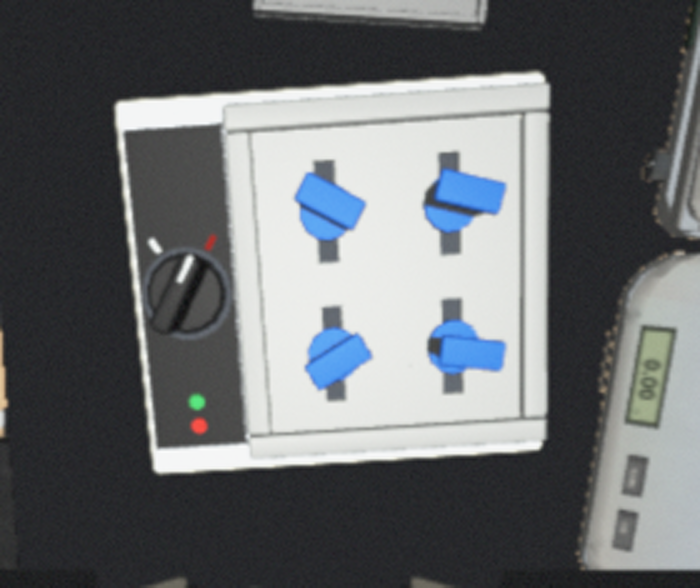

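```bash
python3 - <<'E'
from h import *
C=wcam("w3"); f=lambda p: np.array(p,float)/2.5+[200,0]
S=px2w(C,f([(326.5,211),(334,354),(450.5,203),(452.5,346)]),100); print("slots",S.round(1))
print(S[0]-S[1],S[2]-S[3],S[2]-S[0],S[3]-S[1])
b=S.mean(0); bx=(S[1]-S[0]+S[3]-S[2]);by=(S[2]-S[0]+S[3]-S[1]); print("bathx ang",np.degrees(np.arctan2(bx[1],bx[0])),"bathy",np.degrees(np.arctan2(by[1],by[0])))
# model: bath yaw from slots
for n,e in dict(A=[(303,186),(358,218)],B=[(438,187),(502,200)],C=[(312,374),(364,346)],D=[(441,352),(504,356)]).items():
    P=px2w(C,f(e),151); d=P[1]-P[0]; print(n,P.mean(0).round(1),np.linalg.norm(d).round(1),np.degrees(np.arctan2(d[1],d[0])).round(1))
P=px2w(C,f([(193,256),(166,331)]),144); d=P[0]-P[1]; print("bar",P.round(1),P.mean(0),np.linalg.norm(d),np.degrees(np.arctan2(d[1],d[0])))
print("disc",px2w(C,f([(187,293)]),104))
print("rim corners",px2w(C,f([(223,107),(550,84),(546,446),(250,458)]),106).round(1))
E
```

```text
slots [[ 494.4  -91.   100. ]
 [ 499.4 -157.5  100. ]
 [ 552.7  -86.8  100. ]
 [ 557.3 -153.   100. ]]
[-4.97109664 66.47623256  0.        ] [-4.64774802 66.17427197  0.        ] [58.25941382  4.20758131  0.        ] [57.93606521  4.50954191  0.        ]
bathx ang -85.85258800281274 bathy 4.290360688300725
A [494.5 -92.  151. ] 26.0 -28.1
B [551.9 -88.  151. ] 27.1 -10.1
C [ 499.  -156.5  151. ] 25.3 28.8
D [ 556.9 -153.3  151. ] 27.3 -2.9
bar [[ 436.4 -113.8  144. ]
 [ 424.  -145.3  144. ]] [ 430.15335576 -129.54465562  144.        ] 33.91093381221084 68.55599836919218
disc [[ 428.337174   -129.22211428  104.        ]]
rim corners [[ 446.6  -47.5  106. ]
 [ 593.5  -36.4  106. ]
 [ 605.4 -201.   106. ]
 [ 458.3 -208.7  106. ]]
```

Request:
arm_command(gripper=[40, 40, 40, 40, 40], dp=[[0.37, -0.3, 0.98], [0.37, -0.3, 0.98], [0.37, -0.3, 0.98], [0.37, -0.3, 0.98], [0.37, -0.3, 0.98]], twist=[0, 0, 0, 0, 0])

```text
time: 7.12
tool_pos: [444.4, -145.3, 238.8]
tcp_rot: [3.141, -0.0, 1.585]
contact_force: [0.3, 1.0, -0.1]
grip_width: 39.9
finger_force: 0.0
```

Request:
arm_command(gripper=[40, 40, 40, 40, 40], dp=[[0.37, -0.3, 0.98], [0.37, -0.3, 0.98], [0, 0, 0], [0, 0, 0], [0, 0, 0]], twist=[0, 0, 1, 1, 1])

```text
time: 7.75
tool_pos: [429.5, -127.3, 190.6]
tcp_rot: [3.141, -0.0, 1.32]
contact_force: [0.4, 0.2, 0.3]
grip_width: 39.9
finger_force: 0.0
```

Request:
arm_command(gripper=[40, 40, 40, 40, 40], dp=[[0, 0, 0], [0, 0, 0], [0, 0, 0.5], [0, 0, 0.5], [0, 0, 0]], twist=[1, 0.4, 0, 0, 0])

```text
time: 8.38
tool_pos: [429.0, -128.0, 163.8]
tcp_rot: [-3.138, -0.0, 1.2]
contact_force: [0.8, -0.2, 0.9]
grip_width: 39.9
finger_force: 0.0
```

```bash
python3 - <<'E'
from h import *
print(go((429.5,-129.4,113),np.radians(68.5)),get_obs()["tool_pos"])
E
```

```text
(array([-0.05,  0.05,  2.03]), np.float64(0.06), np.float64(1.2)) [ 428.97951253 -127.98616838  163.76993009]
```

Request:
arm_command(gripper=[40, 40, 40, 0, 0], dp=[[-0.05, 0.05, 0.8], [0, 0, 0.8], [0, 0, 0.4], [0, 0, 0], [0, 0, 0]], twist=[0, 0, 0, 0, 0])

```text
time: 9.0
tool_pos: [431.0, -130.3, 115.8]
tcp_rot: [3.14, -0.0, 1.2]
contact_force: [0.4, -0.4, -0.6]
grip_width: 24.7
finger_force: 0.0
```

Request:
arm_command(gripper=[0, 0, 0, 0, 0], dp=[[0, 0, 0], [0, 0, 0], [0, 0, 0], [0, 0, 0], [0, 0, 0]], twist=[0, 0, -1, -1, -1])

```text
time: 9.62
tool_pos: [427.7, -128.9, 115.4]
tcp_rot: [-3.136, -0.002, 1.465]
contact_force: [-10.5, 3.0, 8.7]
grip_width: 10.1
finger_force: 29.8
```

Request:
arm_command(gripper=[0, 0, 0, 0, 0], dp=[[0, 0, 0], [0, 0, 0], [0, 0, 0], [0, 0, 0], [0, 0, 0]], twist=[-1, -1, -1, -1, -1])

```text
time: 10.25
tool_pos: [427.8, -129.0, 115.4]
tcp_rot: [-3.137, -0.004, 1.901]
contact_force: [-10.5, 2.5, 7.8]
grip_width: 9.9
finger_force: 30.0
```

Request:
arm_command(gripper=[0, 0, 0, 0, 0], dp=[[0, 0, 0], [0, 0, 0], [0, 0, 0], [0, 0, 0], [0, 0, 0]], twist=[-1, -1, -1, -1, 0])

```text
time: 10.88
tool_pos: [427.8, -129.0, 115.3]
tcp_rot: [-3.139, -0.005, 2.247]
contact_force: [-11.1, 1.8, 8.3]
grip_width: 10.3
finger_force: 31.3
```

```bash
python3 - <<'E'
from h import *
o=get_obs(); print(o["tcp_rot"],o["contact_force"],o["moment"],o["grip_width"])
E
```

```text
[-3.13881739 -0.00542428  2.24676281] [-11.14659783   1.81304008   8.29426123] [ 0.29420349  1.64179233 -0.69996818] 10.313221970236865
```

Request:
arm_command(gripper=[40, 40, 40, 40, 40], dp=[[0, 0, 0], [0, 0, 0], [0, 0, -0.8], [0, 0, -1], [0, 0, -1]], twist=[0, 0, 0, 0, 0])

```text
time: 11.5
tool_pos: [430.9, -130.2, 186.2]
tcp_rot: [3.141, 0.001, 2.247]
contact_force: [0.1, 0.2, -0.0]
grip_width: 40.0
finger_force: 0.0
```

Request:
arm_command(gripper=[40, 40, 40, 40, 40], dp=[[0, 0, 0], [0, 0, 0], [0, 0, 0], [0, 0, 0], [0, 0, 0]], twist=[-1, -1, -1, -1, -0.6])

```text
time: 12.12
tool_pos: [431.0, -130.2, 185.5]
tcp_rot: [3.141, 0.001, 2.651]
contact_force: [1.0, -0.4, 0.4]
grip_width: 39.9
finger_force: 0.0
```

```bash
python3 - <<'E'
from h import *
print(go((494.5,-91.3,175),np.radians(151.9)),get_obs()["tool_pos"])
shot("top","t1",(330,160,400,240),7)
E
```

```text
(array([-1.5 ,  2.57,  0.42]), np.float64(-0.01), np.float64(2.651)) [ 431.01920486 -130.23194839  185.48874401]
```

View pics/t1.png

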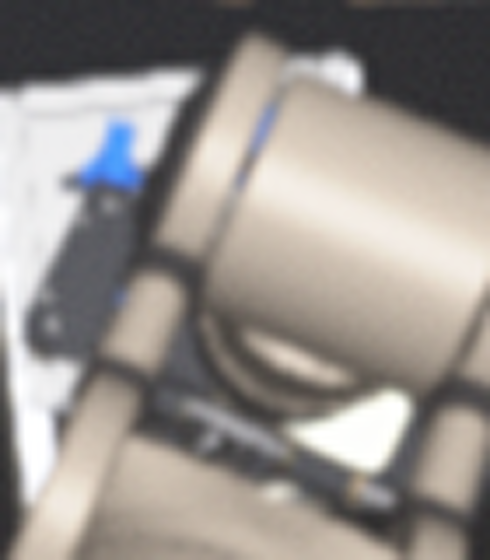

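Request:
arm_command(gripper=[40, 40, 40, 40, 40], dp=[[-0.5, 0.86, 0.1], [-0.5, 0.86, 0.1], [-0.5, 0.85, 0.1], [0, 0, 0], [0, 0, 0]], twist=[0, 0, 0, 0, 0])

```text
time: 12.8
tool_pos: [493.6, -91.4, 177.7]
tcp_rot: [-3.141, -0.0, 2.648]
contact_force: [0.2, 0.3, -0.1]
grip_width: 40.2
finger_force: 0.0
```

```bash
python3 - <<'E'
from h import *
shot("wrist","w4",(0,0,640,300),1.25)
print(go((494.5,-91.3,112),np.radians(151.9)),get_obs()["tool_pos"])
E
```

```text
(array([-0.03,  0.03,  2.63]), np.float64(-0.04), np.float64(2.648)) [493.47687836 -91.56217862 177.7816974 ]
```

View pics/w4.png

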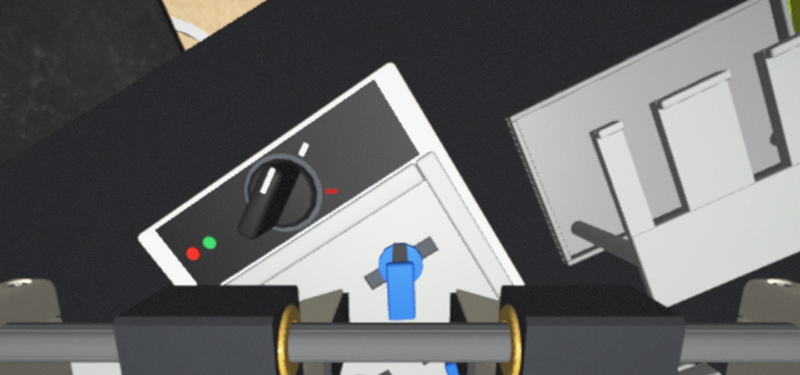

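Request:
arm_command(gripper=[40, 40, 40, 40, 0], dp=[[0, 0, 0.9], [0, 0, 0.9], [0, 0, 0.8], [0, 0, 0], [0, 0, 0]], twist=[0, 0, 0, 0, 0])

```text
time: 13.48
tool_pos: [494.3, -91.7, 113.6]
tcp_rot: [3.141, 0.001, 2.648]
contact_force: [0.6, -0.8, 0.6]
grip_width: 33.9
finger_force: 0.0
```

Request:
arm_command(gripper=[0, 0, 0, 0, 0], dp=[[0, 0, 0], [0, 0, 0], [0, 0, 0], [0, 0, 0], [0, 0, -0.12]], twist=[0, 0, 0, 0, 0])

```text
time: 14.1
tool_pos: [493.7, -91.1, 115.5]
tcp_rot: [-3.142, -0.001, 2.648]
contact_force: [0.1, -1.3, -0.2]
grip_width: 12.2
finger_force: 30.0
```

Request:
arm_command(gripper=[0, 0, 0, 0, 0], dp=[[0, 0, 0], [0, 0, 0], [0, 0, 0], [0, 0, 0], [0, 0, 0]], twist=[1, 1, 1, 1, 1])

```text
time: 14.72
tool_pos: [493.7, -91.1, 115.4]
tcp_rot: [-3.141, -0.001, 2.209]
contact_force: [0.0, 0.1, -0.9]
grip_width: 12.0
finger_force: 30.0
```

Request:
arm_command(gripper=[0, 0, 0, 0, 0], dp=[[0, 0, 0], [0, 0, 0], [0, 0, 0], [0, 0, 0], [0, 0, 0]], twist=[1, 1, 1, 1, 1])

```text
time: 15.35
tool_pos: [493.7, -91.1, 115.4]
tcp_rot: [-3.141, -0.001, 1.773]
contact_force: [0.5, -0.3, -1.5]
grip_width: 12.4
finger_force: 30.0
```

Request:
arm_command(gripper=[0, 0, 0, 0, 0], dp=[[0, 0, 0], [0, 0, 0], [0, 0, 0], [0, 0, -0.3], [0, 0, -0.3]], twist=[1, 0.5, 0, 0, 0])

```text
time: 15.98
tool_pos: [494.1, -91.3, 131.3]
tcp_rot: [3.141, -0.0, 1.645]
contact_force: [-0.0, -0.3, -0.8]
grip_width: 12.2
finger_force: 30.0
```

Request:
arm_command(gripper=[0, 0, 0, 0, 0], dp=[[0, 0, -0.3], [0, 0, -0.3], [0, 0, -0.3], [0, 0, -0.3], [0, 0, -0.2]], twist=[0, 0, 0, 0, 0])

```text
time: 16.6
tool_pos: [494.1, -91.3, 166.3]
tcp_rot: [3.141, 0.0, 1.645]
contact_force: [0.1, 0.2, -1.0]
grip_width: 12.9
finger_force: 30.0
```

Request:
arm_command(gripper=[0, 0, 0, 0, 0], dp=[[0, 0, -0.6], [0, 0, -0.9], [0, 0, -0.9], [0, 0, 0], [0, 0, 0]], twist=[0, 0, 0, 0.65, 0.65])

```text
time: 17.23
tool_pos: [494.0, -91.3, 226.1]
tcp_rot: [3.141, 0.0, 1.53]
contact_force: [-0.3, -0.0, -1.5]
grip_width: 12.5
finger_force: 30.0
```

Request:
arm_command(gripper=[0, 0, 0, 0, 0], dp=[[0.93, -0.25, 0], [0.93, -0.25, 0], [0.93, -0.25, 0], [0.93, -0.25, 0], [0.93, -0.25, 0]], twist=[0, 0, 0, 0, 0])

```text
time: 17.85
tool_pos: [467.0, 26.9, 225.8]
tcp_rot: [-3.141, -0.0, 1.531]
contact_force: [0.6, -0.1, -0.6]
grip_width: 12.0
finger_force: 30.0
```

Request:
arm_command(gripper=[0, 0, 0, 0, 0], dp=[[0.93, -0.25, 0], [0.93, -0.25, 0], [0.93, -0.25, 0], [0.93, -0.25, 0], [0.93, -0.25, 0]], twist=[0, 0, 0, 0, 0])

```text
time: 18.48
tool_pos: [440.4, 144.2, 225.8]
tcp_rot: [-3.142, -0.0, 1.531]
contact_force: [-0.7, -0.8, -1.6]
grip_width: 12.5
finger_force: 30.0
```

Request:
arm_command(gripper=[0, 0, 0, 0, 0], dp=[[0.93, -0.25, 0], [0.93, -0.25, 0], [0, 0, 0], [0, 0, 0], [0, 0, 0]], twist=[0, 0, 0, 0, 0])

```text
time: 19.1
tool_pos: [430.2, 189.8, 225.7]
tcp_rot: [-3.142, 0.0, 1.53]
contact_force: [0.0, -0.4, -0.8]
grip_width: 12.3
finger_force: 30.0
```

```bash
python3 - <<'E'
from h import *
o=get_obs(); print(o["grip_width"],o["tool_pos"],go((430,190.7,152),np.radians(87.8)))
im=shot("wrist","w5",(180,90,460,300),2.5)
E
```

```text
12.302702865228506 [430.2384043  189.76599533 225.72152518] (array([ 0.04, -0.01,  2.95]), np.float64(-0.02), np.float64(1.53))
```

View pics/w5.png

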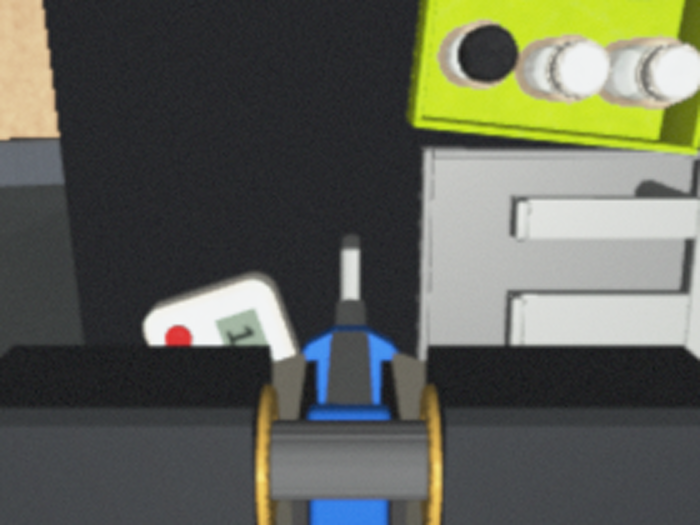

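Request:
arm_command(gripper=[0, 0, 0, 0, 0], dp=[[0.04, 0, 0.9], [0, 0, 1], [0, 0, 1], [0, 0, 0], [0, 0.5, 0]], twist=[0, 0, 0, 0, 0])

```text
time: 19.77
tool_pos: [443.2, 190.9, 154.2]
tcp_rot: [3.141, -0.0, 1.531]
contact_force: [-0.1, 0.2, -1.2]
grip_width: 12.2
finger_force: 30.0
```

Request:
arm_command(gripper=[0, 0, 0, 0, 0], dp=[[0, 0.6, 0], [0, 0.6, 0], [0, 0.6, 0], [0, 0.6, 0], [0, 0.34, 0]], twist=[0, 0, 0, 0, 0])

```text
time: 20.4
tool_pos: [512.2, 188.2, 153.1]
tcp_rot: [3.141, -0.0, 1.531]
contact_force: [-0.6, -0.1, -1.3]
grip_width: 12.5
finger_force: 30.0
```

Request:
arm_command(gripper=[0, 0, 0, 0, 0], dp=[[0, 0, 0], [0, 0, 0.1], [0, 0, 0.1], [0, 0, 0.1], [0, 0, 0]], twist=[0, 0, 0, 0, 0])

```text
time: 21.02
tool_pos: [510.7, 188.5, 145.4]
tcp_rot: [-3.141, -0.0, 1.532]
contact_force: [0.8, 0.6, -1.5]
grip_width: 12.3
finger_force: 30.0
```

Request:
arm_command(gripper=[0, 0, 0, 0, 0], dp=[[0.06, 0, 0.08], [0, 0, 0], [0, 0, 0.06], [0, 0, 0], [0, 0, 0]], twist=[0, 0, 0, 0, 0])

```text
time: 21.65
tool_pos: [511.4, 189.9, 143.2]
tcp_rot: [3.14, -0.0, 1.531]
contact_force: [-1.6, 0.1, 5.5]
grip_width: 12.3
finger_force: 30.0
```

Request:
arm_command(gripper=[40, 40, 40, 40, 40], dp=[[0, 0, 0], [0, 0, 0], [0, 0, -0.6], [0, 0, -0.8], [0, 0, -0.8]], twist=[0, 0, 0, 0, 0])

```text
time: 22.28
tool_pos: [511.3, 189.8, 198.7]
tcp_rot: [3.141, -0.0, 1.531]
contact_force: [1.1, -0.3, 0.3]
grip_width: 40.0
finger_force: 0.0
```

Request:
arm_command(gripper=[40, 40, 40, 40, 40], dp=[[-1, 0.19, 0], [-1, 0.19, 0], [-1, 0.19, 0], [-1, 0.19, 0], [-1, 0.19, 0]], twist=[0, 0, 0, 0, 0])

```text
time: 22.9
tool_pos: [530.2, 63.1, 198.3]
tcp_rot: [3.14, -0.0, 1.532]
contact_force: [0.1, -0.5, -1.1]
grip_width: 39.8
finger_force: 0.0
```

Request:
arm_command(gripper=[40, 40, 40, 40, 40], dp=[[-1, 0.19, 0], [-1, 0.19, 0], [-1, 0.19, 0], [-1, 0.19, 0], [-1, 0.19, 0]], twist=[0, 0, 0, 0, 0])

```text
time: 23.52
tool_pos: [549.0, -62.8, 198.2]
tcp_rot: [3.141, 0.0, 1.531]
contact_force: [-0.4, 0.2, 0.6]
grip_width: 40.1
finger_force: 0.0
```

Request:
arm_command(gripper=[40, 40, 40, 40, 40], dp=[[-1, 0.19, 0], [0, 0, 0], [0, 0, 0], [0, 0, 0], [0, 0, 0]], twist=[0, -1, -1, -1, -1])

```text
time: 24.15
tool_pos: [552.7, -87.2, 198.2]
tcp_rot: [3.141, 0.001, 1.883]
contact_force: [0.7, -2.0, 0.9]
grip_width: 40.4
finger_force: 0.0
```

Request:
arm_command(gripper=[40, 40, 40, 40, 40], dp=[[0, 0, 0], [0, 0, 0], [0, 0, 0], [0, 0, 0], [0, 0, 0]], twist=[-1, -1, -1, -1, -1])

```text
time: 24.78
tool_pos: [552.7, -87.1, 198.2]
tcp_rot: [3.141, 0.001, 2.32]
contact_force: [-0.9, -0.3, 0.4]
grip_width: 40.2
finger_force: 0.0
```

Request:
arm_command(gripper=[40, 40, 40, 40, 40], dp=[[0, 0, 0], [0, 0, 0], [0, 0, 0], [0, 0, 0], [0, 0, 0]], twist=[-1, -1, -1, -1, -1])

```text
time: 25.4
tool_pos: [552.7, -87.1, 198.2]
tcp_rot: [3.141, 0.001, 2.756]
contact_force: [0.1, -0.4, 0.6]
grip_width: 40.0
finger_force: 0.0
```

Request:
arm_command(gripper=[40, 40, 40, 40, 40], dp=[[0, 0, 0], [0, 0, 0], [0, 0, 0], [0, 0, 0], [0, 0, 0]], twist=[-1, -1, -0.4, 0, 0])

```text
time: 26.02
tool_pos: [552.5, -87.1, 197.4]
tcp_rot: [3.142, 0.0, 2.962]
contact_force: [-0.4, 0.0, -0.4]
grip_width: 39.9
finger_force: 0.0
```

```bash
python3 - <<'E'
from h import *
o=get_obs(); print(o["tool_pos"],go((552.2,-87.4,112),np.radians(169.9)))
shot("scene","s2",(270,140,380,250),5)
E
```

```text
[552.47944895 -87.06567143 197.37301957] (array([ 0.01, -0.02,  3.41]), np.float64(-0.04), np.float64(2.962))
```

View pics/s2.png

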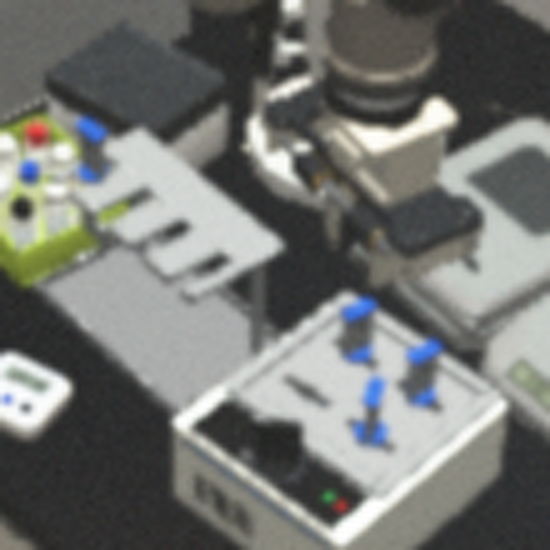

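Request:
arm_command(gripper=[40, 40, 40, 40, 0], dp=[[0, 0, 0.9], [0, 0, 0.9], [0, 0, 0.9], [0, 0, 0.66], [0, 0, 0]], twist=[0, 0, 0, 0, 0])

```text
time: 26.7
tool_pos: [551.7, -86.8, 112.1]
tcp_rot: [3.141, -0.003, 2.962]
contact_force: [0.2, -1.0, -0.5]
grip_width: 34.1
finger_force: 0.0
```

Request:
arm_command(gripper=[0, 0, 0, 0, 0], dp=[[0, 0, 0], [0, 0, 0], [0, 0, 0], [0, 0, 0], [0, 0, -0.12]], twist=[0, 0, 0, 0, 0])

```text
time: 27.32
tool_pos: [552.2, -87.0, 116.1]
tcp_rot: [3.142, -0.001, 2.963]
contact_force: [-0.5, 0.3, -1.9]
grip_width: 12.8
finger_force: 30.0
```

Request:
arm_command(gripper=[0, 0, 0, 0, 0], dp=[[0, 0, 0], [0, 0, 0], [0, 0, 0], [0, 0, 0], [0, 0, 0]], twist=[1, 1, 1, 1, 1])

```text
time: 27.95
tool_pos: [552.1, -87.0, 115.9]
tcp_rot: [-3.141, -0.001, 2.523]
contact_force: [-0.3, 0.4, -1.7]
grip_width: 12.6
finger_force: 30.0
```

Request:
arm_command(gripper=[0, 0, 0, 0, 0], dp=[[0, 0, 0], [0, 0, 0], [0, 0, 0], [0, 0, 0], [0, 0, 0]], twist=[1, 1, 1, 1, 1])

```text
time: 28.58
tool_pos: [552.1, -87.0, 115.9]
tcp_rot: [-3.141, -0.001, 2.087]
contact_force: [-0.0, -0.3, -1.2]
grip_width: 12.5
finger_force: 30.0
```

Request:
arm_command(gripper=[0, 0, 0, 0, 0], dp=[[0, 0, 0], [0, 0, 0], [0, 0, 0], [0, 0, 0], [0, 0, 0]], twist=[1, 1, 1, 1, 1])

```text
time: 29.2
tool_pos: [552.1, -87.0, 115.9]
tcp_rot: [-3.141, -0.0, 1.651]
contact_force: [0.9, 0.2, -0.9]
grip_width: 12.2
finger_force: 30.0
```

Request:
arm_command(gripper=[0, 0, 0, 0, 0], dp=[[0, 0, 0], [0, 0, -0.5], [0, 0, -0.5], [0, 0, -0.5], [0, 0, -0.5]], twist=[0.1, 0, 0, 0, 0])

```text
time: 29.82
tool_pos: [552.6, -87.1, 167.5]
tcp_rot: [3.141, 0.0, 1.645]
contact_force: [-0.1, 0.1, -1.1]
grip_width: 12.3
finger_force: 30.0
```

Request:
arm_command(gripper=[0, 0, 0, 0, 0], dp=[[0, 0, -0.8], [0, 0, -0.9], [0, 0, -0.9], [0, 0, 0], [0, 0, 0]], twist=[0, 0, 0, 0.65, 0.65])

```text
time: 30.45
tool_pos: [552.5, -87.1, 232.3]
tcp_rot: [3.141, 0.0, 1.53]
contact_force: [-0.5, -0.1, 0.1]
grip_width: 12.6
finger_force: 30.0
```

Request:
arm_command(gripper=[0, 0, 0, 0, 0], dp=[[1, -0.58, 0], [1, -0.58, 0], [1, -0.58, 0], [1, -0.58, 0], [1, -0.58, 0]], twist=[0, 0, 0, 0, 0])

```text
time: 31.08
tool_pos: [484.4, 41.5, 231.9]
tcp_rot: [3.141, -0.0, 1.532]
contact_force: [0.3, 0.4, -0.3]
grip_width: 12.5
finger_force: 30.0
```

Request:
arm_command(gripper=[0, 0, 0, 0, 0], dp=[[1, -0.58, 0], [1, -0.58, 0], [1, -0.58, 0], [1, -0.58, 0], [0, 0, 0]], twist=[0, 0, 0, 0, 0])

```text
time: 31.7
tool_pos: [430.2, 144.1, 232.0]
tcp_rot: [3.141, -0.0, 1.534]
contact_force: [1.4, 0.4, -1.0]
grip_width: 12.4
finger_force: 30.0
```

```bash
python3 - <<'E'
from h import *
o=get_obs(); print(o["tool_pos"],go((430,143.7,152),np.radians(87.8)),o["grip_width"])
E
```

```text
[430.16506525 144.10914698 231.95245799] (array([-0.02, -0.01,  3.2 ]), np.float64(0.02), np.float64(1.534)) 12.387941422238413
```

Request:
arm_command(gripper=[0, 0, 0, 0, 0], dp=[[0, 0, 0.8], [0, 0, 0.9], [0, 0, 0.9], [0, 0, 0.6], [0, 0, 0]], twist=[0, 0, 0, 0, 0])

```text
time: 32.33
tool_pos: [430.8, 142.2, 150.7]
tcp_rot: [-3.14, 0.001, 1.531]
contact_force: [-0.2, 0.4, 0.1]
grip_width: 12.4
finger_force: 30.0
```

Request:
arm_command(gripper=[0, 0, 0, 0, 0], dp=[[0, 0.7, 0], [0, 0.7, 0], [0, 0.7, 0], [0, 0.7, 0], [0, 0.4, 0]], twist=[0, 0, 0, 0, 0])

```text
time: 32.95
tool_pos: [512.2, 139.4, 152.2]
tcp_rot: [3.14, -0.0, 1.531]
contact_force: [-0.7, -0.6, -1.4]
grip_width: 12.6
finger_force: 30.0
```

Request:
arm_command(gripper=[0, 0, 0, 0, 0], dp=[[0, 0, 0], [0, 0, 0.1], [0, 0, 0.15], [0, 0, 0.08], [0, 0, 0]], twist=[0, 0, 0, 0, 0])

```text
time: 33.58
tool_pos: [510.9, 140.0, 144.0]
tcp_rot: [3.14, -0.0, 1.532]
contact_force: [-2.0, 0.6, 6.3]
grip_width: 11.9
finger_force: 30.0
```

Request:
arm_command(gripper=[0, 0, 0, 0, 0], dp=[[0, 0, 0.06], [0, 0, 0], [0, 0, 0], [0, 0, 0], [0, 0, 0]], twist=[0, 0, 0, 0, 0])

```text
time: 34.2
tool_pos: [511.5, 140.1, 143.8]
tcp_rot: [3.138, -0.001, 1.532]
contact_force: [-4.1, 0.8, 15.9]
grip_width: 12.0
finger_force: 30.0
```

Request:
arm_command(gripper=[40, 40, 40, 40, 40], dp=[[0, 0, 0], [0, 0, 0], [0, 0, -0.6], [0, 0, -0.8], [0, 0, -0.8]], twist=[0, 0, 0, 0, 0])

```text
time: 34.83
tool_pos: [511.0, 139.8, 197.8]
tcp_rot: [3.141, -0.0, 1.531]
contact_force: [0.5, 0.6, -0.1]
grip_width: 39.7
finger_force: 0.0
```

Request:
arm_command(gripper=[40, 40, 40, 40, 40], dp=[[-0.99, 0, 0], [-0.99, 0, 0], [-0.99, 0, 0], [-0.99, 0, 0], [-0.99, 0, 0]], twist=[0, 0, 0, 0, 0])

```text
time: 35.45
tool_pos: [506.1, 15.3, 197.3]
tcp_rot: [3.141, -0.0, 1.531]
contact_force: [0.0, -0.5, -0.6]
grip_width: 40.4
finger_force: 0.0
```

Request:
arm_command(gripper=[40, 40, 40, 40, 40], dp=[[-0.99, 0, 0], [-0.99, 0, 0], [-0.99, 0, 0], [-0.99, 0, 0], [-0.99, 0, 0]], twist=[0, 0, 0, 0, 0])

```text
time: 36.08
tool_pos: [501.2, -108.4, 197.3]
tcp_rot: [3.141, 0.0, 1.531]
contact_force: [0.2, 1.3, 0.4]
grip_width: 39.8
finger_force: 0.0
```

Request:
arm_command(gripper=[40, 40, 40, 40, 40], dp=[[-0.99, 0, 0], [-0.99, 0, 0], [0, 0, 0], [0, 0, 0], [0, 0, 0]], twist=[0, 0, 1, 1, 1])

```text
time: 36.7
tool_pos: [499.3, -157.2, 197.2]
tcp_rot: [3.141, -0.0, 1.267]
contact_force: [-0.8, 0.4, 1.5]
grip_width: 39.9
finger_force: 0.0
```

Request:
arm_command(gripper=[40, 40, 40, 40, 40], dp=[[0, 0, 0], [0, 0, 0], [0, 0, 0], [0, 0, 0], [0, 0, 0]], twist=[1, 1, 1, 1, 1])

```text
time: 37.33
tool_pos: [499.3, -157.0, 197.2]
tcp_rot: [3.141, -0.0, 0.83]
contact_force: [0.1, 0.5, -0.5]
grip_width: 40.3
finger_force: 0.0
```

Request:
arm_command(gripper=[40, 40, 40, 40, 40], dp=[[0, 0, 0], [0, 0, 0], [0, 0, 0], [0, 0, 0], [0, 0, 0]], twist=[1, 1, 1, 0.8, 0])

```text
time: 37.95
tool_pos: [499.3, -157.1, 197.1]
tcp_rot: [3.141, -0.0, 0.502]
contact_force: [0.9, -0.4, 0.0]
grip_width: 39.8
finger_force: 0.0
```

```bash
python3 - <<'E'
from h import *
o=get_obs(); print(o["tool_pos"],go((499.2,-157,113),np.radians(28.8)))
E
```

```text
[ 499.334532   -157.06412435  197.09513994] (array([-0.  , -0.01,  3.36]), np.float64(-0.0), np.float64(0.502))
```

Request:
arm_command(gripper=[40, 40, 40, 40, 0], dp=[[0, 0, 0.9], [0, 0, 0.9], [0, 0, 0.9], [0, 0, 0.66], [0, 0, 0]], twist=[0, 0, 0, 0, 0])

```text
time: 38.58
tool_pos: [498.6, -156.7, 111.7]
tcp_rot: [-3.14, 0.001, 0.503]
contact_force: [-0.5, 0.7, 0.7]
grip_width: 34.1
finger_force: 0.0
```

Request:
arm_command(gripper=[0, 0, 0, 0, 0], dp=[[0, 0, 0], [0, 0, 0], [0, 0, 0], [0, 0, 0], [0, 0, -0.12]], twist=[0, 0, 0, 0, 0])

```text
time: 39.2
tool_pos: [498.9, -156.9, 115.4]
tcp_rot: [-3.141, 0.0, 0.502]
contact_force: [0.7, 0.2, -1.2]
grip_width: 12.5
finger_force: 30.0
```

Request:
arm_command(gripper=[0, 0, 0, 0, 0], dp=[[0, 0, 0], [0, 0, 0], [0, 0, 0], [0, 0, 0], [0, 0, 0]], twist=[-1, -1, -1, -1, -1])

```text
time: 39.83
tool_pos: [498.8, -156.9, 115.2]
tcp_rot: [-3.141, 0.0, 0.941]
contact_force: [-0.0, -0.3, -0.3]
grip_width: 12.6
finger_force: 30.0
```

Request:
arm_command(gripper=[0, 0, 0, 0, 0], dp=[[0, 0, 0], [0, 0, 0], [0, 0, 0], [0, 0, 0], [0, 0, 0]], twist=[-1, -1, -1, -1, -1])

```text
time: 40.45
tool_pos: [498.9, -156.9, 115.2]
tcp_rot: [-3.141, -0.0, 1.377]
contact_force: [-0.4, 0.3, -1.6]
grip_width: 12.3
finger_force: 30.0
```

Request:
arm_command(gripper=[0, 0, 0, 0, 0], dp=[[0, 0, 0], [0, 0, 0], [0, 0, 0], [0, 0, 0], [0, 0, 0]], twist=[-1, -1, -1, 0, 0])

```text
time: 41.08
tool_pos: [499.0, -157.0, 115.3]
tcp_rot: [-3.141, -0.0, 1.634]
contact_force: [0.0, 0.3, -0.8]
grip_width: 11.6
finger_force: 30.0
```

Request:
arm_command(gripper=[0, 0, 0, 0, 0], dp=[[0, 0, -0.5], [0, 0, -0.5], [0, 0, -0.5], [0, 0, -0.5], [0, 0, 0]], twist=[0, 0, 0, 0, 0])

```text
time: 41.7
tool_pos: [499.8, -157.3, 166.8]
tcp_rot: [3.139, 0.001, 1.636]
contact_force: [0.4, -0.5, -0.6]
grip_width: 12.5
finger_force: 30.0
```

Request:
arm_command(gripper=[0, 0, 0, 0, 0], dp=[[0, 0, -0.8], [0, 0, -0.9], [0, 0, -0.9], [0, 0, 0], [0, 0, 0]], twist=[0, 0, 0, 0.6, 0.58])

```text
time: 42.32
tool_pos: [499.0, -156.9, 230.3]
tcp_rot: [-3.141, -0.0, 1.532]
contact_force: [-0.1, 1.2, 0.3]
grip_width: 12.2
finger_force: 30.0
```

Request:
arm_command(gripper=[0, 0, 0, 0, 0], dp=[[0.99, -0.315, 0], [0.99, -0.315, 0], [0.99, -0.315, 0], [0.99, -0.315, 0], [0.99, -0.315, 0]], twist=[0, 0, 0, 0, 0])

```text
time: 42.95
tool_pos: [463.9, -31.0, 230.0]
tcp_rot: [-3.141, -0.0, 1.533]
contact_force: [0.1, 0.4, -0.4]
grip_width: 12.4
finger_force: 30.0
```

Request:
arm_command(gripper=[0, 0, 0, 0, 0], dp=[[0.99, -0.315, 0], [0.99, -0.315, 0], [0.99, -0.315, 0], [0.99, -0.315, 0], [0.99, -0.315, 0]], twist=[0, 0, 0, 0, 0])

```text
time: 43.58
tool_pos: [429.2, 94.1, 230.1]
tcp_rot: [-3.141, -0.0, 1.533]
contact_force: [1.9, 0.2, -0.6]
grip_width: 12.4
finger_force: 30.0
```

Request:
arm_command(gripper=[0, 0, 0, 0, 0], dp=[[0, 0, 0], [0, 0, 0], [0, 0, 0], [0, 0, 0], [0, 0, 0]], twist=[0, 0, 0, 0, 0])

```text
time: 44.2
tool_pos: [429.9, 92.9, 230.4]
tcp_rot: [3.142, -0.0, 1.532]
contact_force: [-0.5, -0.3, -0.8]
grip_width: 12.4
finger_force: 30.0
```

```bash
python3 - <<'E'
from h import *
o=get_obs(); print(o["tool_pos"],go((430,93.8,152),np.radians(87.8)),o["grip_width"])
E
```

```text
[429.90404662  92.92291038 230.44562908] (array([0.03, 0.  , 3.14]), np.float64(0.0), np.float64(1.532)) 12.404262807691442
```

Request:
arm_command(gripper=[0, 0, 0, 0, 0], dp=[[0.03, 0, 0.8], [0, 0, 0.9], [0, 0, 0.9], [0, 0, 0.53], [0, 0, 0]], twist=[0, 0, 0, 0, 0])

```text
time: 44.82
tool_pos: [429.5, 93.9, 151.7]
tcp_rot: [-3.14, 0.0, 1.533]
contact_force: [-0.4, -0.7, -0.6]
grip_width: 12.5
finger_force: 30.0
```

Request:
arm_command(gripper=[0, 0, 0, 0, 0], dp=[[0, 0.7, 0], [0, 0.7, 0], [0, 0.7, 0], [0, 0.7, 0], [0, 0.35, 0]], twist=[0, 0, 0, 0, 0])

```text
time: 45.45
tool_pos: [509.7, 91.0, 153.0]
tcp_rot: [3.14, -0.0, 1.533]
contact_force: [0.3, 1.4, -0.4]
grip_width: 12.3
finger_force: 30.0
```

Request:
arm_command(gripper=[0, 0, 0, 0, 0], dp=[[0, 0, 0], [0, 0, 0.1], [0, 0, 0.15], [0, 0, 0.1], [0, 0, 0]], twist=[0, 0, 0, 0, 0])

```text
time: 46.08
tool_pos: [508.4, 91.1, 143.4]
tcp_rot: [-3.141, -0.0, 1.533]
contact_force: [-0.7, -0.9, -1.3]
grip_width: 12.4
finger_force: 30.0
```

Request:
arm_command(gripper=[0, 0, 0, 0, 0], dp=[[0, 0, 0.06], [0, 0, 0], [0, 0, 0], [0, 0, 0], [0, 0, 0]], twist=[0, 0, 0, 0, 0])

```text
time: 46.7
tool_pos: [509.0, 91.3, 143.1]
tcp_rot: [3.14, -0.001, 1.533]
contact_force: [-2.8, 1.4, 8.4]
grip_width: 12.5
finger_force: 30.0
```

Request:
arm_command(gripper=[40, 40, 40, 40, 40], dp=[[0, 0, 0], [0, 0, 0], [0, 0, -0.6], [0, 0, -0.8], [0, 0, -0.8]], twist=[0, 0, 0, 0, 0])

```text
time: 47.32
tool_pos: [508.7, 91.0, 198.5]
tcp_rot: [3.141, -0.0, 1.533]
contact_force: [-0.4, 0.3, -0.1]
grip_width: 39.6
finger_force: 0.0
```

Request:
arm_command(gripper=[40, 40, 40, 40, 40], dp=[[-0.97, 0.23, 0], [-0.97, 0.23, 0], [-0.97, 0.23, 0], [-0.97, 0.23, 0], [-0.97, 0.23, 0]], twist=[0, 0, 0, 0, 0])

```text
time: 47.95
tool_pos: [533.0, -32.0, 198.0]
tcp_rot: [3.141, 0.0, 1.533]
contact_force: [-0.3, -0.1, 0.9]
grip_width: 40.2
finger_force: 0.0
```

Request:
arm_command(gripper=[40, 40, 40, 40, 40], dp=[[-0.97, 0.23, 0], [-0.97, 0.23, 0], [-0.97, 0.23, 0], [-0.97, 0.23, 0], [-0.97, 0.23, 0]], twist=[0, 0, 0, 0, 0])

```text
time: 48.58
tool_pos: [557.2, -154.5, 197.8]
tcp_rot: [3.141, 0.0, 1.533]
contact_force: [-0.4, -0.3, 0.4]
grip_width: 40.2
finger_force: 0.0
```

Request:
arm_command(gripper=[40, 40, 40, 40, 40], dp=[[0, 0, 0], [0, 0, 0], [0, 0, 0], [0, 0, 0], [0, 0, 0]], twist=[-1, -1, -1, -1, -1])

```text
time: 49.2
tool_pos: [557.0, -153.8, 197.4]
tcp_rot: [3.141, 0.0, 1.972]
contact_force: [0.3, 0.2, 0.3]
grip_width: 40.0
finger_force: 0.0
```

Request:
arm_command(gripper=[40, 40, 40, 40, 40], dp=[[0, 0, 0], [0, 0, 0], [0, 0, 0], [0, 0, 0], [0, 0, 0]], twist=[-1, -1, -1, -1, -1])

```text
time: 49.82
tool_pos: [557.0, -153.8, 197.4]
tcp_rot: [3.141, 0.0, 2.409]
contact_force: [1.2, -0.6, 0.6]
grip_width: 40.0
finger_force: 0.0
```

Request:
arm_command(gripper=[40, 40, 40, 40, 40], dp=[[0, 0, 0], [0, 0, 0], [0, 0, 0], [0, 0, 0], [0, 0, 0]], twist=[-1, -1, -1, -1, -1])

```text
time: 50.45
tool_pos: [557.1, -153.8, 197.4]
tcp_rot: [3.141, 0.0, 2.845]
contact_force: [0.2, 0.2, 0.1]
grip_width: 40.0
finger_force: 0.0
```

Request:
arm_command(gripper=[40, 40, 40, 40, 40], dp=[[0, 0, 0], [0, 0, 0], [0, 0, 0], [0, 0, 0], [0, 0, 0]], twist=[-1, -1, -0.85, 0, 0])

```text
time: 51.08
tool_pos: [556.9, -153.6, 197.1]
tcp_rot: [3.142, 0.0, 3.089]
contact_force: [-0.8, 0.6, 0.1]
grip_width: 39.8
finger_force: 0.0
```

```bash
python3 - <<'E'
from h import *
o=get_obs(); print(o["tool_pos"],go((557.1,-153.1,113),np.radians(177.1)))
E
```

```text
[ 556.94129726 -153.618615    197.14580722] (array([-0.  ,  0.02,  3.37]), np.float64(-0.02), np.float64(3.089))
```

Request:
arm_command(gripper=[40, 40, 40, 40, 0], dp=[[0, 0.02, 0.9], [0, 0, 0.9], [0, 0, 0.9], [0, 0, 0.66], [0, 0, 0]], twist=[0, 0, 0, 0, 0])

```text
time: 51.7
tool_pos: [556.3, -152.7, 111.9]
tcp_rot: [3.141, -0.002, 3.09]
contact_force: [0.7, -0.0, -0.1]
grip_width: 33.8
finger_force: 0.0
```

Request:
arm_command(gripper=[0, 0, 0, 0, 0], dp=[[0, 0, 0], [0, 0, 0], [0, 0, 0], [0, 0, 0], [0, 0, -0.12]], twist=[0, 0, 0, 0, 0])

```text
time: 52.32
tool_pos: [556.6, -152.8, 115.8]
tcp_rot: [3.141, -0.001, 3.091]
contact_force: [-0.2, -0.4, -0.9]
grip_width: 12.1
finger_force: 30.0
```

Request:
arm_command(gripper=[0, 0, 0, 0, 0], dp=[[0, 0, 0], [0, 0, 0], [0, 0, 0], [0, 0, 0], [0, 0, 0]], twist=[1, 1, 1, 1, 1])

```text
time: 52.95
tool_pos: [556.6, -152.9, 115.6]
tcp_rot: [-3.142, -0.001, 2.652]
contact_force: [0.0, 0.3, -0.9]
grip_width: 12.1
finger_force: 30.0
```

Request:
arm_command(gripper=[0, 0, 0, 0, 0], dp=[[0, 0, 0], [0, 0, 0], [0, 0, 0], [0, 0, 0], [0, 0, 0]], twist=[1, 1, 1, 1, 1])

```text
time: 53.58
tool_pos: [556.6, -152.9, 115.6]
tcp_rot: [-3.141, -0.001, 2.215]
contact_force: [0.2, -0.4, -1.0]
grip_width: 12.3
finger_force: 30.0
```

Request:
arm_command(gripper=[0, 0, 0, 0, 0], dp=[[0, 0, 0], [0, 0, 0], [0, 0, 0], [0, 0, 0], [0, 0, 0]], twist=[1, 1, 1, 1, 1])

```text
time: 54.2
tool_pos: [556.6, -152.9, 115.6]
tcp_rot: [-3.141, -0.001, 1.779]
contact_force: [-1.6, -0.2, -0.7]
grip_width: 12.4
finger_force: 30.0
```

Request:
arm_command(gripper=[0, 0, 0, 0, 0], dp=[[0, 0, 0], [0, 0, 0], [0, 0, -0.6], [0, 0, -0.7], [0, 0, -0.7]], twist=[1, 0.5, 0, 0, 0])

```text
time: 54.82
tool_pos: [557.0, -153.0, 167.5]
tcp_rot: [3.141, 0.0, 1.652]
contact_force: [-0.5, -0.5, -1.2]
grip_width: 12.1
finger_force: 30.0
```

Request:
arm_command(gripper=[0, 0, 0, 0, 0], dp=[[0, 0, -0.8], [0, 0, -0.9], [0, 0, -0.9], [0, 0, 0], [0, 0, 0]], twist=[0, 0, 0, 0.7, 0.67])

```text
time: 55.45
tool_pos: [556.9, -153.0, 232.4]
tcp_rot: [3.14, 0.001, 1.531]
contact_force: [0.8, -0.0, -1.4]
grip_width: 12.5
finger_force: 30.0
```

Request:
arm_command(gripper=[0, 0, 0, 0, 0], dp=[[0.96, -0.68, 0], [0.96, -0.68, 0], [0.96, -0.68, 0], [0.96, -0.68, 0], [0.96, -0.68, 0]], twist=[0, 0, 0, 0, 0])

```text
time: 56.08
tool_pos: [476.1, -29.0, 232.0]
tcp_rot: [3.14, 0.0, 1.533]
contact_force: [0.7, -0.2, -0.5]
grip_width: 12.2
finger_force: 30.0
```

Request:
arm_command(gripper=[0, 0, 0, 0, 0], dp=[[0.96, -0.68, 0], [0.96, -0.68, 0], [0.96, -0.68, 0], [0, 0, 0], [0, 0, 0]], twist=[0, 0, 0, 0, 0])

```text
time: 56.7
tool_pos: [429.1, 44.0, 231.7]
tcp_rot: [3.14, 0.0, 1.532]
contact_force: [0.6, -0.3, -1.3]
grip_width: 12.5
finger_force: 30.0
```

```bash
python3 - <<'E'
from h import *
o=get_obs(); print(o["tool_pos"],go((428,43.8,152),np.radians(87.8)),o["grip_width"])
E
```

```text
[429.08199263  43.96755719 231.68217514] (array([-0.01, -0.05,  3.19]), np.float64(-0.0), np.float64(1.532)) 12.462126972091532
```

Request:
arm_command(gripper=[0, 0, 0, 0, 0], dp=[[0, 0, 0.8], [0, 0, 0.9], [0, 0, 0.9], [0, 0, 0.58], [0, 0, 0]], twist=[0, 0, 0, 0, 0])

```text
time: 57.32
tool_pos: [428.5, 43.6, 150.8]
tcp_rot: [-3.14, 0.0, 1.531]
contact_force: [0.2, -0.1, -0.5]
grip_width: 11.9
finger_force: 30.0
```

Request:
arm_command(gripper=[0, 0, 0, 0, 0], dp=[[0, 0.7, 0], [0, 0.7, 0], [0, 0.7, 0], [0, 0.7, 0], [0, 0.3, 0]], twist=[0, 0, 0, 0, 0])

```text
time: 57.95
tool_pos: [507.4, 40.7, 152.2]
tcp_rot: [3.14, 0.0, 1.531]
contact_force: [0.1, 0.3, -1.1]
grip_width: 12.1
finger_force: 30.0
```

Request:
arm_command(gripper=[0, 0, 0, 0, 0], dp=[[0, 0, 0], [0, 0, 0.1], [0, 0, 0.15], [0, 0, 0.1], [0, 0, 0]], twist=[0, 0, 0, 0, 0])

```text
time: 58.58
tool_pos: [506.2, 41.4, 143.7]
tcp_rot: [3.14, -0.0, 1.532]
contact_force: [-1.0, 0.7, 8.1]
grip_width: 12.3
finger_force: 30.0
```

Request:
arm_command(gripper=[40, 40, 40, 40, 40], dp=[[0, 0, 0], [0, 0, 0], [0, 0, -0.6], [0, 0, -0.8], [0, 0, -0.8]], twist=[0, 0, 0, 0, 0])

```text
time: 59.2
tool_pos: [506.1, 41.2, 199.2]
tcp_rot: [3.141, -0.0, 1.531]
contact_force: [0.4, -0.3, 0.8]
grip_width: 39.9
finger_force: 0.0
```

Request:
arm_command(gripper=[40, 40, 40, 40, 40], dp=[[-0.96, 0, -0.2], [-0.96, 0, -0.2], [-0.96, 0, -0.2], [-0.96, 0, -0.2], [-0.96, 0, -0.2]], twist=[0, 0, 0, 0, 0])

```text
time: 59.82
tool_pos: [501.3, -79.5, 223.9]
tcp_rot: [3.141, 0.0, 1.531]
contact_force: [-0.1, -0.3, -0.4]
grip_width: 40.0
finger_force: 0.0
```

Request:
arm_command(gripper=[40, 40, 40, 40, 40], dp=[[-0.96, 0, -0.2], [-0.96, 0, -0.2], [-0.96, 0, -0.2], [-0.96, 0, -0.2], [-0.96, 0, -0.2]], twist=[0, 0, 0, 0, 0])

```text
time: 60.45
tool_pos: [496.5, -199.4, 248.9]
tcp_rot: [3.141, 0.0, 1.531]
contact_force: [-0.2, -0.1, -0.5]
grip_width: 40.2
finger_force: 0.0
```

Request:
arm_command(gripper=[40, 40, 40, 40, 40], dp=[[-0.96, 0, -0.2], [-0.96, 0, -0.2], [-0.96, 0, -0.2], [-0.96, 0, -0.2], [-0.96, 0, -0.2]], twist=[0, 0, 0, 0, 0])

```text
time: 61.08
tool_pos: [491.7, -319.3, 273.9]
tcp_rot: [3.141, 0.0, 1.531]
contact_force: [0.5, 0.8, -0.4]
grip_width: 40.0
finger_force: 0.0
```

Request:
arm_command(gripper=[40, 40, 40, 40, 40], dp=[[-0.96, 0, -0.2], [-0.96, 0, -0.2], [-0.96, 0, -0.2], [-0.96, 0, -0.2], [-0.96, 0, -0.2]], twist=[0, 0, 0, 0, 0])

```text
time: 61.7
tool_pos: [486.9, -439.1, 298.9]
tcp_rot: [3.141, 0.0, 1.531]
contact_force: [0.2, -0.0, 0.4]
grip_width: 39.8
finger_force: 0.0
```

```bash
python3 - <<'E'
from h import *
o=get_obs(); print(o["time"],o["tool_pos"])
shot("wrist","w6",(180,0,500,240),2.4)
a=cv2.resize(shot("scene","s3",(270,140,380,250)),(600,600),interpolation=cv2.INTER_CUBIC)
cv2.imwrite("pics/s3.png",a)
E
```

```text
61.7 [ 486.93517569 -439.10501022  298.854598  ]
```

View pics/w6.png

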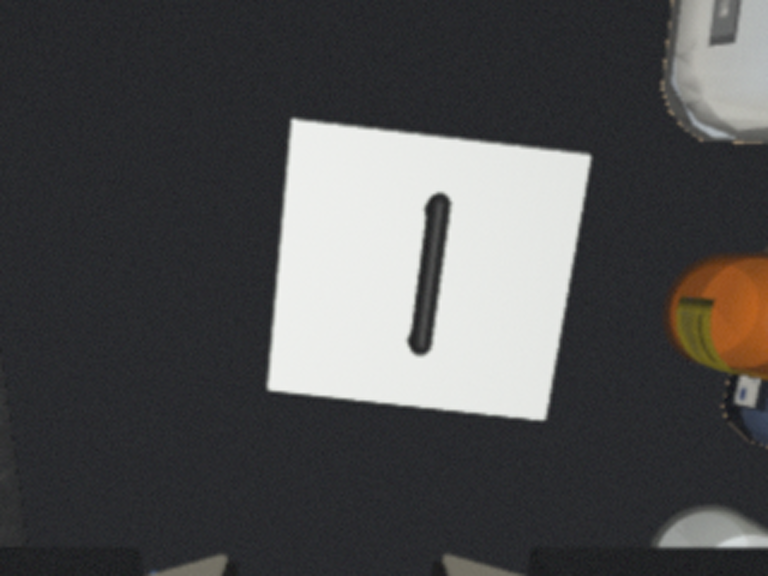

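View pics/s3.png

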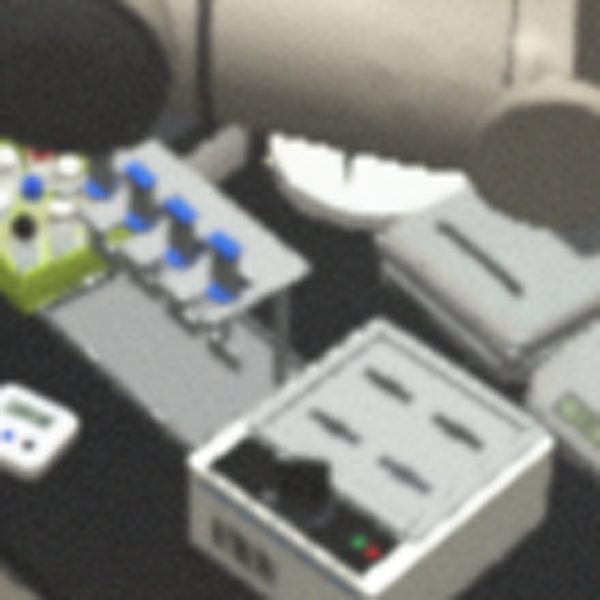

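```bash
python3 - <<'E'
from h import *
C=wcam("w6"); f=lambda p: np.array(p,float)/2.4+[180,0]
P=px2w(C,f([(291,119),(591,155),(547,420),(268,390)]),10); print(P.round(1),P.mean(0))
a=lambda d:np.degrees(np.arctan2(d[1],d[0]))
print([np.linalg.norm(P[i]-P[i-1]).round(1) for i in range(4)], a(P[0]-P[3]),a(P[1]-P[2]),a(P[1]-P[0]),a(P[2]-P[3]))
B=px2w(C,f([(439,203),(421,346)]),42); d=B[0]-B[1]; print(B,B.mean(0),np.linalg.norm(d),a(d))
c=(P.mean(0)+B.mean(0))/2
print(go((*c[:2],100),np.radians(a(d))))
E
```

```text
[[ 470.8 -293.2   10. ]
 [ 624.6 -316.3   10. ]
 [ 605.5 -453.9   10. ]
 [ 450.9 -431.2   10. ]] [ 537.97157844 -373.642543     10.        ]
[np.float64(139.4), np.float64(155.6), np.float64(139.0), np.float64(156.3)] 81.79963646164877 82.08742326352272 -8.56423015759156 -8.387955792803448
[[ 542.02147555 -339.41378405   42.        ]
 [ 532.43310965 -407.75787691   42.        ]] [ 537.2272926  -373.58583048   42.        ] 69.01341745633235 82.01378712209866
(array([2.77, 1.92, 7.93]), np.float64(1.12), np.float64(1.529))
```

```bash
python3 - <<'E'
from h import *
C=wcam("w6"); f=lambda p: np.array(p,float)/2.4+[180,0]
for z in (0,60,121): print(z,px2w(C,f([(668,310),(735,255),(730,410),(668,80),(670,530)]),z).round(0)[:,:2].tolist())
T=cam("top"); print(px2w(T,[(433,143),(437,125),(480,140)],100).round(0))
E
python3 - <<'E'
import cv2
im=cv2.imread("pics/w6_raw.png")[0:260,280:640]
t=cv2.imread("pics/top0.png")[90:250,380:520]
cv2.imwrite("pics/w6b.png",cv2.hconcat([cv2.resize(im,(440,318)),cv2.resize(t,(278,318))]))
E
```

```text
0 [[673.0, -397.0], [708.0, -369.0], [712.0, -454.0], [666.0, -280.0], [682.0, -524.0]]
60 [[649.0, -394.0], [679.0, -370.0], [683.0, -443.0], [643.0, -293.0], [657.0, -505.0]]
121 [[625.0, -391.0], [650.0, -370.0], [653.0, -433.0], [619.0, -305.0], [631.0, -484.0]]
[[ 682. -383.  100.]
 [ 744. -403.  100.]
 [ 686. -539.  100.]]
```

View pics/w6b.png

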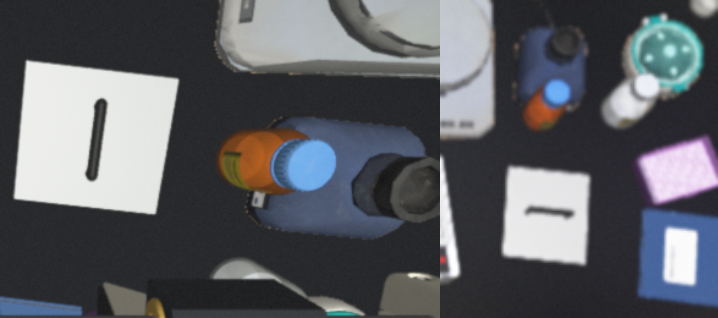

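Request:
arm_command(gripper=[40, 40, 40, 40, 40], dp=[[0.4, 0.27, 0.9], [0.4, 0.27, 0.9], [0.4, 0.27, 0.9], [0.4, 0.27, 0.9], [0.4, 0.27, 0.9]], twist=[0, 0, 0, 0, 0])

```text
time: 62.42
tool_pos: [523.1, -388.3, 185.1]
tcp_rot: [3.141, -0.0, 1.532]
contact_force: [0.7, 0.1, 0.5]
grip_width: 39.7
finger_force: 0.0
```

Request:
arm_command(gripper=[40, 40, 40, 40, 40], dp=[[0.4, 0.28, 0.9], [0.37, 0.29, 0.9], [0, 0, 0.9], [0, 0, 0], [0, 0, 0]], twist=[0, 0, 0, 0.6, 0.5])

```text
time: 63.05
tool_pos: [537.8, -369.8, 117.8]
tcp_rot: [-3.141, -0.001, 1.435]
contact_force: [0.2, 0.1, 0.6]
grip_width: 40.1
finger_force: 0.0
```

```bash
python3 - <<'E'
from h import *
print(get_obs()["tool_pos"],go((537.6,-373.6,20),np.radians(82)))
E
```

```text
[ 537.80975082 -369.8362822   117.82531373] (array([-0.15,  0.01,  3.91]), np.float64(0.04), np.float64(1.435))
```

Request:
arm_command(gripper=[40, 40, 40, 40, 40], dp=[[-0.15, 0, 0.8], [0, 0, 0.9], [0, 0, 0.9], [0, 0, 0.8], [0, 0, 0.48]], twist=[0, 0, 0, 0, 0])

```text
time: 63.68
tool_pos: [537.1, -373.7, 20.1]
tcp_rot: [-3.141, -0.001, 1.436]
contact_force: [0.4, 0.4, 0.7]
grip_width: 39.8
finger_force: 0.0
```

Request:
arm_command(gripper=[0, 0, 0, 0, 0], dp=[[0, 0, 0], [0, 0, 0], [0, 0, 0], [0, 0, 0], [0, 0, 0]], twist=[0, 0, 0, 0, 0])

```text
time: 64.3
tool_pos: [537.6, -375.1, 21.6]
tcp_rot: [3.141, 0.001, 1.435]
contact_force: [-1.1, -0.2, 6.1]
grip_width: 11.0
finger_force: 30.0
```

```bash
python3 - <<'E'
from h import *
o=get_obs(); print(o["tool_pos"],o["tcp_rot"],o["contact_force"],o["grip_width"])
E
```

```text
[ 537.56163846 -375.08014951   21.60154133] [3.14055102e+00 5.84460464e-04 1.43532912e+00] [-1.08430817 -0.15734288  6.13471537] 10.976613557327694
```

Request:
arm_command(gripper=[0, 0, 0, 0, 0], dp=[[0, 0, -0.3], [0, 0, -0.8], [0, 0, -0.9], [0, 0, -0.9], [0, 0, -0.9]], twist=[0, 0, 0, 0, 0])

```text
time: 64.92
tool_pos: [536.9, -374.5, 115.8]
tcp_rot: [-3.14, -0.001, 1.435]
contact_force: [0.5, 0.5, -3.6]
grip_width: 11.1
finger_force: 30.0
```

Request:
arm_command(gripper=[0, 0, 0, 0, 0], dp=[[0, 0, -0.9], [0, 0, -0.9], [0, 0, -0.8], [0, 0, 0], [0, 0, 0]], twist=[0, 0, 0, 0, 0])

```text
time: 65.55
tool_pos: [536.8, -374.4, 179.4]
tcp_rot: [-3.14, -0.001, 1.435]
contact_force: [0.2, -0.3, -2.9]
grip_width: 10.7
finger_force: 30.0
```

```bash
python3 - <<'E'
from h import *
o=get_obs(); print(o["tool_pos"],o["contact_force"],o["moment"],o["grip_width"],go((526,-122.3,180),np.radians(4.2)))
E
```

```text
[ 536.78739003 -374.36927817  179.35796814] [ 0.19372484 -0.28190487 -2.92364271] [-0.0731675   0.10419188 -0.03527197] 10.701557733161739 (array([ 9.93, -1.79, -0.01]), np.float64(15.61), np.float64(1.435))
```

Request:
arm_command(gripper=[0, 0, 0, 0, 0], dp=[[0.99, -0.18, 0], [0.99, -0.18, 0], [0.99, -0.18, 0], [0.99, -0.18, 0], [0.99, -0.18, 0]], twist=[0, 0, 0, 0, 0])

```text
time: 66.18
tool_pos: [531.1, -247.9, 179.4]
tcp_rot: [-3.14, -0.001, 1.435]
contact_force: [0.3, -0.9, -3.2]
grip_width: 11.0
finger_force: 30.0
```

Request:
arm_command(gripper=[0, 0, 0, 0, 0], dp=[[0.99, -0.18, 0], [0.99, -0.18, 0], [0.99, -0.18, 0], [0.99, -0.18, 0], [0.99, -0.18, 0]], twist=[0, 0, 0, 0, 0])

```text
time: 66.8
tool_pos: [525.8, -122.0, 180.5]
tcp_rot: [-3.141, -0.0, 1.436]
contact_force: [0.3, 0.7, -2.9]
grip_width: 10.8
finger_force: 30.0
```

Request:
arm_command(gripper=[0, 0, 0, 0, 0], dp=[[0, 0, 0], [0, 0, 0], [0, 0, 0], [0, 0, 0], [0, 0, 0]], twist=[1, 1, 1, 1, 1])

```text
time: 67.42
tool_pos: [525.9, -122.8, 180.5]
tcp_rot: [-3.141, -0.0, 0.996]
contact_force: [0.6, -0.3, -4.3]
grip_width: 10.8
finger_force: 30.0
```

Request:
arm_command(gripper=[0, 0, 0, 0, 0], dp=[[0, 0, 0], [0, 0, 0], [0, 0, 0], [0, 0, 0], [0, 0, 0]], twist=[1, 1, 1, 1, 1])

```text
time: 68.05
tool_pos: [525.8, -122.8, 180.5]
tcp_rot: [-3.141, 0.0, 0.56]
contact_force: [-0.3, -1.3, -3.1]
grip_width: 10.8
finger_force: 30.0
```

Request:
arm_command(gripper=[0, 0, 0, 0, 0], dp=[[0, 0, 0], [0, 0, 0], [0, 0, 0], [0, 0, 0], [0, 0, 0]], twist=[1, 1, 1, 1, 1])

```text
time: 68.68
tool_pos: [525.8, -122.8, 180.5]
tcp_rot: [-3.141, 0.0, 0.124]
contact_force: [0.4, -0.5, -2.8]
grip_width: 10.6
finger_force: 30.0
```

Request:
arm_command(gripper=[0, 0, 0, 0, 0], dp=[[0, 0, 0], [0, 0, 0], [0, 0, 0], [0, 0, 0], [0, 0, 0]], twist=[0.6, 0, 0, 0, 0])

```text
time: 69.3
tool_pos: [526.1, -123.5, 180.7]
tcp_rot: [-3.142, 0.0, 0.074]
contact_force: [-0.4, 0.8, -3.0]
grip_width: 11.1
finger_force: 30.0
```

```bash
python3 - <<'E'
from h import *
o=get_obs(); print(o["tool_pos"],o["contact_force"],o["grip_width"],go((526,-122.3,104),np.radians(4.2)))
shot("wrist","w7",(60,0,580,260),1.5)
E
```

```text
[ 526.05261264 -123.46287337  180.67309299] [-0.38659704  0.81602925 -2.95751289] 11.087319169644807 (array([ 0.  , -0.05,  3.07]), np.float64(0.01), np.float64(0.074))
```

View pics/w7.png

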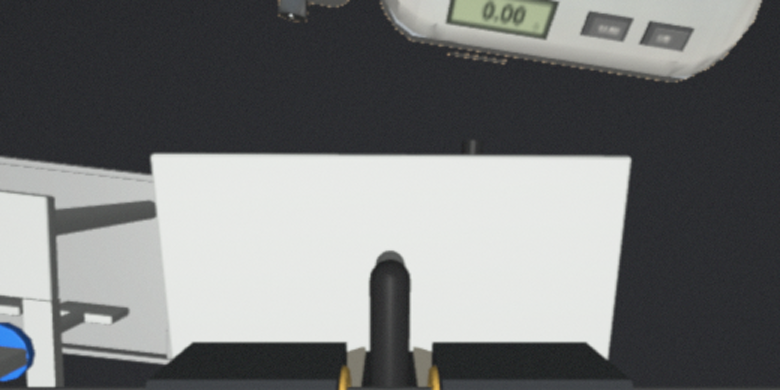

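```bash
python3 - <<'E'
from h import *
C=wcam("w7"); v=np.load("pics/w7.npy"); Rt=R.from_euler("xyz",v[3:]).as_matrix()
P=px2w(C,np.array([(152,155),(630,157),(390,156)])/1.5+[60,0],v[2]+15.5-26)
print(((P-v[:3])@Rt).round(1))
E
```

```text
[[ 71.7 -75.7  10.5]
 [ 71.1  77.4  10.5]
 [ 71.4   0.5  10.5]]
```

Request:
arm_command(gripper=[0, 0, 0, 0, 0], dp=[[-0.05, -0.08, 0.5], [0, 0, 0.6], [0, 0, 0.6], [0, 0, 0.35], [0, 0, 0]], twist=[0, 0, 0, 0, 0])

```text
time: 69.97
tool_pos: [524.3, -121.5, 128.5]
tcp_rot: [-3.141, 0.002, 0.074]
contact_force: [0.3, -0.3, -3.3]
grip_width: 10.8
finger_force: 30.0
```

Request:
arm_command(gripper=[0, 0, 0, 0, 0], dp=[[0, 0, 0], [0, 0, 0.1], [0, 0, 0.1], [0, 0, 0.06], [0, 0, 0]], twist=[0, 0, 0, 0, 0])

```text
time: 70.6
tool_pos: [524.6, -121.5, 122.8]
tcp_rot: [-3.141, 0.0, 0.074]
contact_force: [0.2, -0.0, -3.0]
grip_width: 11.0
finger_force: 30.0
```

```bash
python3 - <<'E'
from h import *
o=get_obs(); print(o["tool_pos"],o["contact_force"],o["moment"],o["grip_width"])
E
```

```text
[ 524.61398796 -121.53845225  122.82734785] [ 0.15893215 -0.02399336 -3.02678389] [-0.05879949  0.23305121  0.03889922] 11.029882111883438
```

Request:
arm_command(gripper=[0, 0, 0, 0, 0], dp=[[0, 0, 0.04], [0, 0, 0.04], [0, 0, 0], [0, 0, 0], [0, 0, 0]], twist=[0, 0, 0, 0, 0])

```text
time: 71.22
tool_pos: [524.8, -121.6, 121.5]
tcp_rot: [3.141, -0.001, 0.074]
contact_force: [-3.6, 1.2, 6.3]
grip_width: 11.3
finger_force: 30.0
```

Request:
arm_command(gripper=[0, 0, 0, 0, 0], dp=[[0, 0, 0.04], [0, 0, 0.02], [0, 0, 0], [0, 0, 0], [0, 0, 0]], twist=[0, 0, 0, 0, 0])

```text
time: 71.85
tool_pos: [524.9, -121.7, 121.5]
tcp_rot: [3.141, -0.002, 0.074]
contact_force: [-7.2, 2.2, 15.9]
grip_width: 10.6
finger_force: 30.0
```

Request:
arm_command(gripper=[40, 40, 40, 40, 40], dp=[[0, 0, -0.05], [0, 0, 0], [0, 0, 0], [0, 0, -0.5], [0, 0, -0.8]], twist=[0, 0, 0, 0, 0])

```text
time: 72.47
tool_pos: [524.5, -121.5, 153.6]
tcp_rot: [-3.141, 0.001, 0.074]
contact_force: [0.1, 0.4, -0.2]
grip_width: 39.9
finger_force: 0.0
```

Request:
arm_command(gripper=[40, 40, 40, 40, 40], dp=[[0, 0, -1], [0, 0, -1], [0, 0, -1], [-1, 0, -0.5], [-1, 0, -0.5]], twist=[0, 0, 0, 0, 0])

```text
time: 73.1
tool_pos: [474.4, -125.3, 254.4]
tcp_rot: [3.141, -0.001, 0.074]
contact_force: [-0.5, 0.2, 1.0]
grip_width: 39.9
finger_force: 0.0
```

Request:
arm_command(gripper=[40, 40, 40, 40, 40], dp=[[-1, 0, -0.5], [-1, 0, -0.5], [-0.5, 0, -0.5], [0, 0, 0], [0, 0, 0]], twist=[0, 0, 0, 0, 0])

```text
time: 73.72
tool_pos: [413.0, -130.0, 290.5]
tcp_rot: [-3.141, -0.0, 0.074]
contact_force: [-0.1, -0.5, -0.8]
grip_width: 40.2
finger_force: 0.0
```

```bash
python3 - <<'E'
from h import *
shot("wrist","w8"); o=get_obs(); print(o["tool_pos"])
im=cv2.imread("pics/w8_raw.png"); C=cam("wrist"); 
# expected lid plate-top corners (z=110) vs. dark bar centroid
a=np.radians(4.2); ex=np.array([np.cos(a),np.sin(a),0]); ey=np.array([-ex[1],ex[0],0]); c=np.array([526,-122.1,0])
hb=w2px(C,c+[0,0,142]); print("bar exp",hb)
g=cv2.cvtColor(im,cv2.COLOR_BGR2GRAY); u,v=hb[0].astype(int)
x0,x1,y0,y1=u-50,u+50,max(v-60,0),v+60
m=(g[y0:y1,x0:x1]<70).astype(np.uint8); n,l,st,ce=cv2.connectedComponentsWithStats(m)
for i in range(1,n):
    if st[i,4]>100:
        print(st[i],px2w(C,ce[i]+[x0,y0],140).round(1))
        pts=np.argwhere(l==i)[:,::-1].astype(np.float32); w=px2w(C,pts+[x0,y0],140)[:,:2].astype(np.float32); print(cv2.minAreaRect(w))
E
```

```text
[ 412.92374105 -129.87147569  290.21268802]
bar exp [[319.79117966  58.42733893]]
[ 45   8  12  98 959] [[ 529.4 -121.4  140. ]]
((526.561279296875, -121.84222412109375), (76.75942993164062, 9.415629386901855), 4.076801300048828)
```

```bash
python3 -c "
from plant import *
print(close_job())"
```

```text
the job is handed in; nothing more can be done
None
```

The job is done and handed in: the bath is off, all four paddles hang upright in the drying stand, and the lid sits flush in the rim (lid bar measured within 1 mm and 0.2° of target); I did not go near the bystanders, and the judge returned no verdict.

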